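# Clamp up a cleaver handle

### The job

Fit the handle slabs to the unfinished cleaver in the clamping jig: lay one red slab flat in the nest, on the black outline between the dowels, take the cleaver from the slanted rack and lay it flat with its tang squarely on that slab and its blade over the cork-topped rest, lay the other red slab squarely on top of the tang, then swing the toggle clamp's red handle fully upright so that its foot presses the stack together. Leave the other things on the bench where they are.

Things in the scene. Friction and masses are not known exactly. Their poses are not given: they have to be found in the camera images.
- nest (a point): Middle of the black outline (115 x 30 mm) on top of the fixed jig's aluminium plate, 16 mm above the bench. x runs along the handle towards the blade end, z up. Four steel dowels 10 mm thick, 29 mm high, pointed over the top 7 mm, stand at x = +-42, y = +-22.5 mm from here: 35 mm free between left and right ones. A fifth, the butt stop, stands at x = -64.5, y = 0.
- jig: The jig: origin on the bench straight below nest (16 mm under it), same axes. Its plate spans x = -165 to 65 mm and is 90 mm wide; beyond that only a bar 20 mm wide and 16 mm high leads on to the blade rest, so fingers may go down beside it at x = 75 to 140 mm.
- blade_rest (a point): Middle of the top of the cork-topped blade rest on the jig (55 mm along x, 80 mm wide), 177 mm ahead of the nest along x, 28 mm above the bench: level with the top of a slab lying in the nest.
- scaleA_middle (a point): Middle of a red handle slab, 115 x 30 x 12 mm (x long, y wide, z thick), 50 g, lying flat on the bench at the start. The two slabs are alike; either may go underneath. In the nest its long side lies along the nest's x, its middle over the nest's middle.
- scaleB_middle (a point): Middle of the other red handle slab, the same size.
- blade_middle (a point): Middle of the unfinished cleaver's blade, the place to hold it (5 mm from its balance). One flat steel piece 4 mm thick, 260 g; blade 160 mm long (x) and 48 mm wide (y), this point 50 mm from the heel. x points from tang to blade front, y from edge to spine, z out of the upper flat side. At the start it lies on the slanted rack, 0.56 rad (32 degrees) from level, edge down-slope towards the robot.
- tang_middle (a point): Middle of the cleaver's bare tang, 112 x 24 x 4 mm, same axes as the blade: blade_middle lies at (105, -10, 0) mm from here. Fitted, it lies flat over the nest's middle with x along the nest's x, 30 mm above the bench.
- rack_middle (a point): Middle of the sloping top of the fixed wooden rack, 85 mm above the bench. At zero yaw it slopes down towards the robot (-x) at 32 degrees. Two upright cheeks 12 mm thick carry the blade at y = +-43 mm; between them 74 mm are free for fingers, down to a 10 mm base board. A lip on each cheek, 11 mm above the slope, stops the cutting edge.
- clamp_handle (a joint): Toggle clamp handle, rad: 0 = fully upright, clamped, at its stop; at the start it leans back 1.15 to 1.3, away from the nest, the clamp's arm standing up. It turns about a level axis across the jig (nest's y) through handle_pivot and stays where it is left; it takes about 0.55 N m, rising to 0.9 over the last 0.06 rad as the sprung foot presses.
- handle_grip (a point): Middle of the clamp handle's red plastic grip (84 mm long, 17 mm wide across the jig, 20 mm deep), 85 mm from the pivot; z along the handle away from the pivot, y across the jig. It can be pinched across the jig from above and led along its arc, or pushed; a pinch slips back on it a little, so lead or push it on past upright, up to 25 mm, until it meets its stop.
- handle_pivot (a point): Pivot of the clamp handle, on the jig, 112 mm behind the nest (x = -112 mm) and 77 mm above the bench, axes as the nest's.
- clamp_foot: The clamp's black rubber foot (18 mm wide). Clamped, it presses on the stack 14 mm behind the nest's middle, giving about 7 mm on a spring (3 N). At the start it stands aside on the raised arm, up to about 165 mm above the bench, at x = -60 to -135 mm of the nest's frame.
- whetstone: Bystander: a whetstone, 180 x 60 x 26 mm, grey on brick-red, lying on the bench.
- pin_tin: Bystander: a small open brass tin of pins, 60 mm wide, 20 mm high.
- glue: Bystander: a white glue bottle with a red cap, 46 mm wide, 115 mm high.
- file: Bystander: a file with a green handle, 305 mm long, lying on the bench.
- blue_knife: Bystander: a finished cleaver like the unfinished one, with a blue handle, lying on the bench near its far edge.
- bar_clamp: Bystander: a small bar clamp with an orange grip, 150 mm long, lying on the bench.
Things that resemble listed ones, but are neither listed nor needed, are in the scene too. Leave any yellow look-alike of the part that bears scaleB_middle alone. Leave any turquoise look-alike of the part that bears scaleA_middle alone.

How it is judged:
By the outcome, as a careful person would: the job done as asked, in the order asked, and still so for the second after the job is handed in, with the robot touching nothing.
It also fails if it takes over 72 s, if anything falls off the work surface, if the arm or the gripper's body presses on something with over 40 N, if the wrist force passes 120 N, or if a joint passes its speed limit or range.

### The arm

A 6-joint arm with a two-finger parallel gripper is mounted at the origin on the work surface. World frame = base frame: x ahead of the robot, y to its left, z up, the work surface at z = 0. Lengths are in m, angles in rad, forces in N, time in s.
With the tool pointing down it reaches from about 0.2 to 0.875 m from the base axis. Payload 3.4 kg.
Tool frame: the origin (TCP) lies at the very end of the fingers, on their centre line; the grasp point (between the pads) lies behind it (env.pinch_z is the z of the grasp point in the tool frame, in m); z points along the fingers, y is the line along which they close (so a half turn about z gives the same grasp; the last joint's range is limited). The gripper opens to 94 mm and grips with 3 to 60 N. Pads are 16 mm wide; open, the fingers measure 119 mm over their backs; the gripper's body (75 mm by 177 mm) begins 78 mm behind the grasp point.
Start: joints at [-1.401, 0.276, 1.505, -0, 1.361, -0.121], TCP at [0.165, -0.551, 0.205] pointing down, gripper open.
Joint ranges: [-2.89, 2.89], [-0.75, 2.08], [0.22, 2.7], [-1.18, 4.32], [0.11, 2.71], [-2.7, 2.7]. Speed limits (rad/s): [2.57, 2.57, 3.14, 3.14, 3.14, 3.14].

### API

Orientations are given as [roll, pitch, yaw] about the fixed x, y, z axes, in that order (R = Rz(yaw) Ry(pitch) Rx(roll)).
In Python, from workcell import env gives the robot as it stands.
- The arm moves only by the tool play_rows, never from a script. Its argument "series" is one flat list of numbers, 7 for each row, row after row: the shift along the tool's x, y, z in cm, then the turn, a rotation vector about the tool's x, y, z in degrees, then the closure, from 0 (fully open) to 1 (shut). A call has 1 to 8 rows; each row shifts and turns the commanded pose from where the row before left it, along the tool's axes as they then stand; what a row does not reach is not made up. A row lasts 1/10 s, in which the tool goes at most 50 mm and 8.59 degrees, less where a joint would pass 70% of its speed; a pose out of reach is approached as far as the arm can. A call with a gripper value outside its range is refused whole. The fingers move at their own pace and stop on an object; "newtons" is the grip in N (left out, the last holds). Time passes only in rows, so rows that do not move let the fingers close. It gives the time, the measured TCP pose, the force, the opening and the grip force at its end, in the units of the state.
- env.get_obs(): the state, without advancing time (a new reading comes with each control period).
- env.get_image(name): name is "scene" or "top"; returns (picture, depth): 480x640x3 uint8, red, green, blue; 480x640 float32, m along the optical axis (not along the pixel's ray), 0 where there is no reading.
- env.camera_params(name): a dict with "vfov" (degrees; the focal length in pixels is half the picture's height over the tangent of half this angle, whatever the lens; pixels are square), "cx", "cy" (the principal point, pixels), "view" (4x4, takes a point from world to camera coordinates). Camera axes: x right, y up, looking along -z (the intrinsics and any distortion apply to the point x, -y, -z); pixel columns grow to the right and rows downward; lengths in m; the calibration is good to about 2 mm. A picture is of the moment at which its call begins. camera_params takes no time and is no camera call.
- env.job_done(): hands the job in; it is judged then, once.
The state is a dict: "time": time; "joint_pos": joint angles; "joint_vel": joint speeds; "effort": joint torques, N m; "tcp_pos": TCP position; "tcp_rot": TCP orientation; "wrist_force": force on the tool from outside, world axes, zero at the start; "wrist_torque": the same for the moment, N m; "gripper_width": opening from 0.0 (shut) to 1.0 (fully open); "grasp_force": force on a finger pad.
Only numpy, scipy, OpenCV 4.12 (cv2) and the standard library are available. Lean on these libraries where they do the work, as an engineer would, in place of code of your own. Each camera call takes 0.05 s, during which the arm holds its last target. There are 200 camera calls.

## Working session

There is one attempt and no reset: what is moved stays moved. The work goes in short steps, Python scripts to look and compute and a tool call to move; the robot and the scene stay as the last step left them, time stands still between calls to the robot, and variables do not carry over. Pictures are saved under pics/ and viewed, at most 10 in all, crops included, and the job is handed in when it is done.

Besides the shell and the picture viewer there is one more tool, called after "Emit:" by a JSON object that holds its "api" and its "payload", one argument or row to a line. play_rows: Moves the arm, as the interface text tells. Its arguments: {"type":"object","properties":{"series":{"type":"array","items":{"type":"number"}},"newtons":{"type":"number"}},"required":["series"]}

```bash
mkdir -p pics; ls; cat > h.py <<'E'
import numpy as np, cv2
from workcell import env
from scipy.spatial.transform import Rotation as R
def cam(n):
    p=env.camera_params(n); return p
def grab(n,fn):
    im,d=env.get_image(n); cv2.imwrite(fn+'.png',im[:,:,::-1]); np.save(fn+'.npy',d); return im,d
def ray(n,u,v):
    p=cam(n); f=240/np.tan(np.radians(p['vfov'])/2); V=np.array(p['view']); C=np.linalg.inv(V)
    d=np.array([(u-p['cx'])/f,-(v-p['cy'])/f,-1.0]); return C[:3,3],C[:3,:3]@d
def onz(n,u,v,z):
    o,d=ray(n,u,v); return o+d*(z-o[2])/d[2]
def at(n,u,v,dep):
    o,d=ray(n,u,v); return o+d*dep
def proj(n,P):
    p=cam(n); f=240/np.tan(np.radians(p['vfov'])/2); q=np.array(p['view'])@np.r_[P,1]
    return p['cx']+f*q[0]/-q[2], p['cy']-f*q[1]/-q[2]
E
python3 - <<'E'
from h import *
np.set_printoptions(precision=3,suppress=True)
for n in('scene','top'):
    grab(n,'pics/'+n+'0'); print(cam(n))
o=env.get_obs(); print(o, env.pinch_z)
E
```

```text
pics
{'vfov': 49.04595102815124, 'cx': 322.14952308864497, 'cy': 234.88868710822695, 'view': array([[-0.466,  0.885,  0.01 ,  0.241],
       [-0.584, -0.316,  0.747,  0.226],
       [ 0.664,  0.342,  0.664, -1.66 ],
       [ 0.   ,  0.   ,  0.   ,  1.   ]])}
{'vfov': 45.23522129026755, 'cx': 324.6977491765286, 'cy': 234.21322926941056, 'view': array([[-0.022, -0.999, -0.026,  0.046],
       [ 0.987, -0.026,  0.157, -0.552],
       [-0.158, -0.023,  0.987, -1.308],
       [ 0.   ,  0.   ,  0.   ,  1.   ]])}
{'time': 0.1, 'joint_pos': array([-1.401,  0.277,  1.506, -0.   ,  1.361, -0.121]), 'joint_vel': array([ 0.001, -0.003, -0.001, -0.001, -0.001, -0.   ]), 'effort': array([  0.001, -40.546, -23.778,   0.07 ,   0.03 ,  -0.   ]), 'tcp_pos': array([ 0.165, -0.55 ,  0.205]), 'tcp_rot': array([-3.14 , -0.   ,  0.291]), 'wrist_force': array([0.628, 0.264, 0.177]), 'wrist_torque': array([0.028, 0.042, 0.003]), 'grasp_force': 0.0, 'gripper_width': 1.0028290058596563} -0.0188
```

View pics/top0.png

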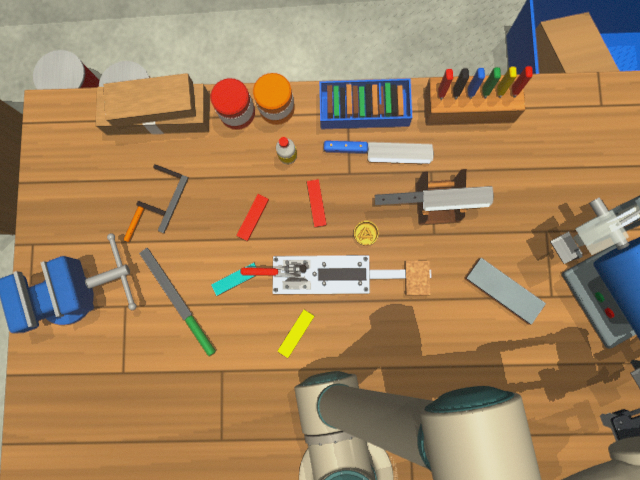

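View pics/scene0.png

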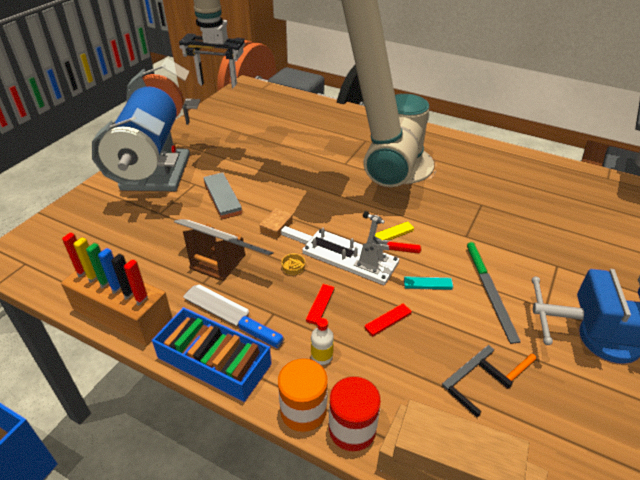

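Top view: the red slabs are at (252,217) and (316,202). The clamp's red handle is at (260,271), the nest outline at (342,274), the blade rest at (417,278) and the cleaver on the rack at (435,198). The yellow (296,333) and turquoise (235,280) look-alikes are to be left alone.

```bash
cat > m.py <<'E'
from h import *
np.set_printoptions(precision=4,suppress=True)
im=cv2.imread('pics/top0.png'); d=np.load('pics/top0.npy'); hsv=cv2.cvtColor(im,cv2.COLOR_BGR2HSV)
def rect(mask,box,z,n='top'):
    x0,y0,x1,y1=box; m=np.zeros_like(mask); m[y0:y1,x0:x1]=mask[y0:y1,x0:x1]
    c=max(cv2.findContours(m,0,cv2.CHAIN_APPROX_NONE)[0],key=cv2.contourArea)
    P=np.array([onz(n,u,v,z)[:2] for u,v in c[:,0].astype(float)])
    r=cv2.minAreaRect((P*1000).astype(np.float32))
    b=cv2.boxPoints(r); e=[b[1]-b[0],b[2]-b[1]]; L=max(e,key=np.linalg.norm)
    print(n,box,'c',np.array(r[0]),'size',r[1],'yaw',np.arctan2(L[1],L[0])%np.pi, 'depthz',at(n,*[int(c[:,0,i].mean()) for i in (0,1)],d[int(c[:,0,1].mean()),int(c[:,0,0].mean())]))
    return c
H,S,V=cv2.split(hsv)
red=(((H<8)|(H>172))&(S>180)&(V>120)).astype(np.uint8)
if __name__=='__main__':
    rect(red,(232,185,275,245),.012); rect(red,(300,170,335,235),.012)
    dark=(V<70).astype(np.uint8)
    rect(dark,(316,262,370,286),.016)
    wh=((S<50)&(V>90)).astype(np.uint8)
    rect(wh,(272,250,372,300),.016)
    cork=((H>5)&(H<25)&(S>60)).astype(np.uint8)
    rect(((H<20)&(S>60)&(V>150)).astype(np.uint8),(403,255,434,300),.028)
    t=cv2.resize(im[150:320,225:510],None,fx=2.8,fy=2.8,interpolation=cv2.INTER_CUBIC); cv2.imwrite('pics/crop1.png',t)
    s=cv2.imread('pics/scene0.png'); cv2.imwrite('pics/crop2.png',cv2.resize(s[200:340,160:440],None,fx=2.8,fy=2.8,interpolation=cv2.INTER_CUBIC))
E
python3 m.py
```

```text
top (232, 185, 275, 245) c [605.0447 207.9814] size (31.410221099853516, 114.70293426513672) yaw 2.6650672 depthz [0.607  0.2089 0.0122]
top (300, 170, 335, 235) c [635.9977  52.6934] size (115.4029769897461, 29.779037475585938) yaw 0.14375195 depthz [0.6367 0.0529 0.0152]Traceback (most recent call last):
  File "m.py", line 17, in <module>
    rect(dark,(316,262,370,286),.016)
    ~~~~^^^^^^^^^^^^^^^^^^^^^^^^^^^^^
  File "m.py", line 6, in rect
    c=max(cv2.findContours(m,0,cv2.CHAIN_APPROX_NONE)[0],key=cv2.contourArea)
ValueError: max() iterable argument is empty
```

```bash
sed -i 's/V<70/V<110/' m.py; python3 m.py
```

```text
top (232, 185, 275, 245) c [605.0447 207.9814] size (31.410221099853516, 114.70293426513672) yaw 2.6650672 depthz [0.607  0.2089 0.0122]
top (300, 170, 335, 235) c [635.9977  52.6934] size (115.4029769897461, 29.779037475585938) yaw 0.14375195 depthz [0.6367 0.0529 0.0152]
top (316, 262, 370, 286) c [460.6192  -4.1318] size (111.47048950195312, 28.476484298706055) yaw 1.5468011 depthz [ 0.4629 -0.003   0.0173]
top (272, 250, 372, 300) c [461.9146  42.5735] size (233.26866149902344, 90.1650161743164) yaw 1.5473957 depthz [0.4615 0.0467 0.0196]
top (403, 255, 434, 300) c [ 449.5889 -182.9328] size (70.28732299804688, 102.0185317993164) yaw 3.098382 depthz [ 0.4459 -0.173   0.0298]
```

```bash
python3 - <<'E'
from m import *
print(im[274,300:372].min(1)[::3], im[274,404:432][::4], im[198,375:495][::8])
E
```

```text
[159 229 227 228 163 111 123  80  82  82  84  83  83  86  78  81  85  82
  85  82  86  83 185 195] [[234 232 227]
 [ 91 152 213]
 [ 91 154 214]
 [ 93 153 213]
 [ 99 165 224]
 [ 99 164 223]
 [ 91 148 209]] [[ 91  98 104]
 [ 78  83  86]
 [ 97 103 103]
 [ 53  56  66]
 [ 99 102 104]
 [ 77  81  84]
 [140 148 150]
 [165 176 178]
 [165 178 180]
 [165 177 178]
 [167 180 182]
 [167 178 181]
 [165 176 179]
 [164 176 178]
 [165 176 180]]
```

View pics/crop1.png

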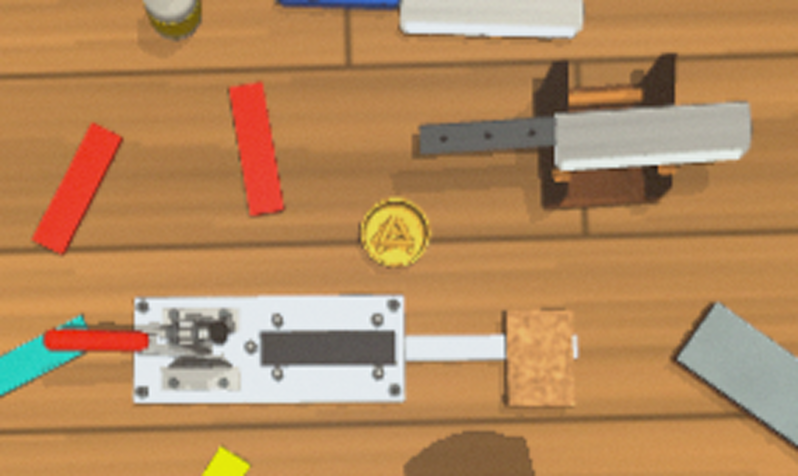

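View pics/crop2.png

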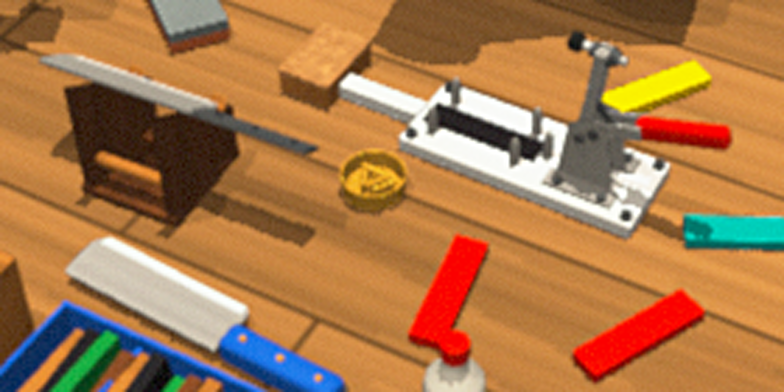

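Crop 1 shows two plain red slabs, at full-picture (252,217) and (316,202). They match the listed part in colour and measured size (115x30), and the yellow and turquoise ones are the decoys. Crop 2 shows the clamp arm standing up, the handle leaning back, and the cleaver lying on the rack with its tang towards the tin side.

```bash
cat > m2.py <<'E'
from m import *
dk=(V<150).astype(np.uint8)
# nest outline from core: trim butt/dowels, subpixel by row/col profiles
rect(dk,(319,264,370,286),.016)
g=V.astype(float)
def edge(prof):  # half level crossing positions
    lo,hi=np.percentile(prof,10),np.percentile(prof,90); t=(lo+hi)/2
    return [i+(t-prof[i])/(prof[i+1]-prof[i]) for i in range(len(prof)-1) if (prof[i]-t)*(prof[i+1]-t)<0]
for u in (328,336,344,352,360):
    e=edge(g[258:292,u]); print(u,[onz('top',u,258+x,.016)[:2]*1000 for x in e])
for v in (270,274,278):
    e=edge(g[v,310:378]); print(v,[onz('top',310+x,v,.016)[:2]*1000 for x in e])
for v in (264,270,276,284):
    e=edge(g[v,264:282]); e2=edge(g[v,360:380]); print('plate',v,[onz('top',264+x,v,.016)[:2]*1000 for x in e],[onz('top',360+x,v,.016)[:2]*1000 for x in e2])
# cleaver 3d from depth
def plane(mask):
    vv,uu=np.nonzero(mask); P=np.array([at('top',u,v,d[v,u]) for u,v in zip(uu,vv) if d[v,u]>0])
    c=np.median(P,0)
    for _ in range(5):
        q=P-c; w=np.linalg.svd(q-q.mean(0),full_matrices=False)[2][2]; r=(q-q.mean(0))@w; k=abs(r)<max(2*np.std(r)*.8,.002); P=P[k]
    c=P.mean(0); w=np.linalg.svd(P-c,full_matrices=False)[2][2]; w*=np.sign(w[2]); return c,w,len(P),np.std((P-c)@w)
bl=np.zeros_like(V); bl[180:215,422:495]=((S<40)&(V>120))[180:215,422:495]
bl=cv2.morphologyEx(bl,cv2.MORPH_OPEN,np.ones((5,5))); 
tg=np.zeros_like(V); tg[190:208,372:424]=((V<115)&(S<60))[190:208,372:424]; tg=cv2.morphologyEx(tg,cv2.MORPH_OPEN,np.ones((3,3)))
c,w,n,s=plane(cv2.erode(bl,np.ones((5,5)))); print('blade plane',c,w,n,s, 'tilt',np.arccos(w[2]),'dir',np.arctan2(w[1],w[0]))
print('tang plane',plane(cv2.erode(tg,np.ones((3,3)))))
def inter(u,v):
    o,r=ray('top',u,v); return o+r*((c-o)@w)/(r@w)
for nm,mk in(('blade',bl),('tang',tg)):
    k=max(cv2.findContours(mk,0,cv2.CHAIN_APPROX_NONE)[0],key=cv2.contourArea)[:,0]
    P=np.array([inter(*p) for p in k.astype(float)])
    ey=np.cross(w,[0,-1,0]); ey/=np.linalg.norm(ey); ex=np.cross(ey,w)
    r=cv2.minAreaRect((np.c_[(P-c)@ex,(P-c)@ey]*1000).astype(np.float32)); print(nm,cv2.boundingRect(k),r,'ex',ex,'ctr',c+ex*r[0][0]/1000+ey*r[0][1]/1000)
E
python3 m2.py
```

```text
top (319, 264, 370, 286) c [454.6712  -5.1729] size (109.12357330322266, 40.32188034057617) yaw 1.5462497 depthz [ 0.4606 -0.003   0.0166]
328 [array([476.1055,  27.4868]), array([446.9194,  28.1529])]
336 [array([476.0726,   8.4852]), array([446.6397,   9.2212])]
344 [array([475.8982, -10.5004]), array([446.1359,  -9.6913])]
352 [array([475.3711, -29.463 ]), array([445.7073, -28.5919])]
360 [array([488.8064, -48.8519]), array([486.3918, -48.7757]), array([484.0439, -48.7016]), array([478.377 , -48.5229]), array([474.8872, -48.4128]), array([441.384 , -47.3558]), array([437.4029, -47.2302]), array([433.4454, -47.1054])]
270 [array([471.4961,  52.8286]), array([468.6967, -61.6216])]
274 [array([462.2853,  65.4262]), array([462.0461,  55.5708]), array([461.9775,  52.7434]), array([459.208 , -61.3421])]
278 [array([452.4804,  52.6825]), array([449.7357, -61.2474])]
plate 264 [array([488.4404, 159.1604])] [array([483.1959, -52.8527]), array([482.8006, -68.8349])]
plate 270 [array([473.8673, 149.7729]), array([473.6223, 139.7591])] [array([468.6998, -61.4953])]
plate 276 [array([459.899 , 163.2333]), array([459.8059, 159.3833]), array([459.7632, 157.6151])] [array([454.4694, -61.2904])]
plate 284 [array([440.8218, 159.5826])] [array([435.7954, -51.4679]), array([435.4166, -67.3745])]
blade plane [ 0.6202 -0.2717  0.0893] [-0.5359 -0.0221  0.844 ] 603 0.0011294687649597503 tilt 0.566119957386402 dir -3.100360274712066
tang plane (array([ 0.6236, -0.1378,  0.0946]), array([-0.6175, -0.0264,  0.7861]), 212, np.float64(0.0011031753833037282))
blade (423, 187, 70, 24) ((0.7846603393554688, -0.10341072082519531), (157.37339782714844, 49.184391021728516), 1.967816948890686) ex [ 0.0119 -0.9998 -0.0187] ctr [ 0.6201 -0.2725  0.0893]
tang (375, 191, 48, 14) ((-133.900634765625, 6.816082954406738), (107.22370147705078, 26.90082359313965), 1.012898325920105) ex [ 0.0119 -0.9998 -0.0187] ctr [ 0.6243 -0.1378  0.0955]
```

```bash
cat > plan.py <<'E'
from h import *
np.set_printoptions(precision=4,suppress=True)
class Pl:
    def __init__(s):
        o=env.get_obs(); s.p=np.array(o['tcp_pos']); s.R=R.from_euler('xyz',o['tcp_rot']); s.out=[]
        print('t',o['time'],s.p,o['tcp_rot'],'F',o['wrist_force'],'w',o['gripper_width'],o['grasp_force'])
    def go(s,p,rot=None,clo=0,vmax=.045,amax=8.3):
        Rt=s.R if rot is None else R.from_euler('xyz',rot)
        n=max(1,int(np.ceil(max(np.linalg.norm(np.array(p)-s.p)/vmax,np.degrees((s.R.inv()*Rt).magnitude())/amax))))
        for i in range(n,0,-1):
            a=np.round(s.R.inv().apply(np.array(p)-s.p)/i*100,2); w=np.round((s.R.inv()*Rt).as_rotvec(degrees=True)/i,1)
            s.p=s.p+s.R.apply(a/100); s.R=s.R*R.from_rotvec(w,degrees=True); s.out.append([*a,*w,clo])
        return s
    def wait(s,n,clo): s.out+= [[0]*6+[clo]]*n; return s
    def show(s):
        for i in range(0,len(s.out),8): print('['+', '.join(','.join('%g'%(x+0) for x in r) for r in s.out[i:i+8])+']')
        print('end',s.p,s.R.as_euler('xyz'))
E
python3 - <<'E'
from plan import *
a=Pl(); d=[np.pi,0,.144]
a.go([.4,-.25,.22],[np.pi,0,.144]).go([.624,.051,.15],d).go([.624,.051,.04],d).show()
E
```

```text
t 0.1 [ 0.1648 -0.5504  0.2047] [-3.14   -0.0002  0.2908] F [0.6282 0.2639 0.1767] w 1.0028290058596563 0.0
[3.46,-2.45,-0.17,0,0,0.9,0, 3.42,-2.5,-0.16,0,0,0.9,0, 3.38,-2.56,-0.17,0,0,0.9,0, 3.34,-2.61,-0.16,0,0,1,0, 3.3,-2.66,-0.17,0,0,0.9,0, 3.25,-2.72,-0.16,0,0,1,0, 3.21,-2.77,-0.17,0,0,0.9,0, 3.16,-2.82,-0.16,0,0,1,0]
[3.11,-2.88,-0.17,-0.1,0,0.9,0, 2.94,-2.95,0.78,0,0,0,0, 2.94,-2.95,0.78,0,0,0,0, 2.95,-2.95,0.78,0,0,0,0, 2.94,-2.95,0.78,0,0,0,0, 2.95,-2.95,0.78,0,0,0,0, 2.94,-2.96,0.77,0,0,0,0, 2.95,-2.95,0.78,0,0,0,0]
[2.94,-2.96,0.77,0,0,0,0, 2.95,-2.95,0.78,0,0,0,0, 0,0,3.67,0,0,0,0, 0,0,3.66,0,0,0,0, 0,-0.01,3.67,0,0,0,0]
end [0.624 0.051 0.04 ] [3.1415 0.     0.1442]
```

Emit:
{"api": "play_rows", "payload": {
  "series": [3.5, -2.5, -0.2, 0, 0, 0.9, 0, 3.4, -2.5, -0.2, 0, 0, 0.9, 0, 3.4, -2.6, -0.2, 0, 0, 0.9, 0, 3.3, -2.6, -0.2, 0, 0, 1, 0, 3.3, -2.7, -0.1, 0, 0, 0.9, 0, 3.3, -2.7, -0.1, 0, 0, 1, 0, 3.2, -2.8, -0.1, 0, 0, 0.9, 0, 3.1, -2.8, -0.1, 0, 0, 1, 0],
  "newtons": 25
}}

```text
time: 0.9
tcp_pos: [0.374, -0.2812, 0.2173]
tcp_rot: [-3.141, 0.0, 0.159]
wrist_force: [0.8, 0.4, -0.2]
gripper_width: 1.004
grasp_force: 0.0
```

Emit:
{"api": "play_rows", "payload": {
  "series": [3.1, -2.9, -0.2, 0, 0, 0.9, 0, 2.9, -3, 0.8, 0, 0, 0, 0, 2.9, -2.9, 0.8, 0, 0, 0, 0, 3, -3, 0.8, 0, 0, 0, 0, 2.9, -2.9, 0.8, 0, 0, 0, 0, 3, -3, 0.8, 0, 0, 0, 0, 2.9, -3, 0.8, 0, 0, 0, 0, 3, -2.9, 0.8, 0, 0, 0, 0]
}}

```text
time: 1.7
tcp_pos: [0.5739, -0.0132, 0.1628]
tcp_rot: [-3.142, 0.001, 0.145]
wrist_force: [1.0, -0.3, 0.6]
gripper_width: 1.0
grasp_force: 0.0
```

Emit:
{"api": "play_rows", "payload": {
  "series": [2.9, -2.9, 0.8, 0, 0, 0, 0, 3, -3, 0.8, 0, 0, 0, 0, 0, 0, 3.6, 0, 0, 0, 0, 0, 0, 3.6, 0, 0, 0, 0, 0, 0, 2.5, 0, 0, 0, 0, 0, 0, 0, 0, 0, 0, 0]
}}

```text
time: 2.3
tcp_pos: [0.6198, 0.0522, 0.0461]
tcp_rot: [-3.14, 0.009, 0.145]
wrist_force: [-0.1, -0.3, 0.2]
gripper_width: 1.002
grasp_force: 0.0
```

```bash
python3 - <<'E'
from plan import *
a=Pl(); print(env.get_obs()['joint_pos'])
a.go([.624,.051,.004],[np.pi,0,.144]).show()
E
```

```text
t 2.3 [0.6198 0.0522 0.0461] [-3.1401  0.0094  0.1445] F [-0.1446 -0.3255  0.2263] w 1.0016264251574798 0.0
[-0.0276  0.4717  1.6182 -0.0001  1.0612  1.3987]
[0.44,0.19,4.2,-0.1,0.5,0,0]
end [0.624 0.051 0.004] [3.1414 0.0007 0.1445]
```

Emit:
{"api": "play_rows", "payload": {
  "series": [0.2, 0, 2, 0, 0, 0, 0, 0, 0, 2, 0, 0, 0, 0, 0, 0, 0, 0, 0, 0, 0, 0, 0, 0, 0, 0, 0, 1, 0, 0, 0, 0, 0, 0, 1, 0, 0, 0, 0, 0, 0, 1, 0, 0, 0, 0, 0, 0, 1, 0, 0, 0, 0, 0, 0, 1]
}}

```text
time: 3.1
tcp_pos: [0.6257, 0.0522, 0.0111]
tcp_rot: [3.141, -0.001, 0.144]
wrist_force: [-0.5, 0.5, 0.6]
gripper_width: 0.61
grasp_force: 0.0
```

Emit:
{"api": "play_rows", "payload": {
  "series": [0, 0, 0, 0, 0, 0, 1, 0, 0, 0, 0, 0, 0, 1]
}}

```text
time: 3.3
tcp_pos: [0.6254, 0.0523, 0.0105]
tcp_rot: [3.141, -0.0, 0.144]
wrist_force: [-0.5, 0.2, -1.3]
gripper_width: 0.437
grasp_force: 0.0
```

```bash
python3 - <<'E'
from plan import *
a=Pl()
n=np.array([.461,-.0045]); u=np.array([-.021,-.9998])
t=n+.012*u
a.go([.62,.05,.2],[np.pi,0,.144],1).go([*t,.2],[np.pi,0,1.549],1).go([*t,.09],[np.pi,0,1.549],1).show()
E
```

```text
t 3.3 [0.6254 0.0523 0.0105] [ 3.1415 -0.0001  0.1442] F [-0.4632  0.2049 -1.2626] w 0.43748388737724414 0.0
[-0.11,0.03,-3.79,0,0,0,1, -0.11,0.03,-3.79,0,0,0,1, -0.12,0.03,-3.79,0,0,0,1, -0.11,0.03,-3.79,0,0,0,1, -0.12,0.03,-3.79,0,0,0,1, -1.67,0.43,0,0,0,-8,1, -1.72,0.19,0,0,0,-8.1,1, -1.72,-0.05,0,0,0,-8,1]
[-1.7,-0.29,0,0,0,-8.1,1, -1.64,-0.53,0,0,0,-8,1, -1.55,-0.75,0,0,0,-8.1,1, -1.43,-0.96,0,0,0,-8,1, -1.29,-1.15,0,0,0,-8.1,1, -1.11,-1.33,0,0,0,-8,1, -0.92,-1.46,0,0,0,-8.1,1, 0,0,3.67,0,0,0,1]
[0,0,3.67,0,0,0,1, 0.01,0,3.66,0,0,0,1]
end [ 0.4608 -0.0165  0.09  ] [3.1415 0.0001 1.5492]
```

Emit:
{"api": "play_rows", "payload": {
  "series": [0, 0, 0.7, 0, 0, 0, 0.5, 0, 0, 0, 0, 0, 0, 0.5, 0, 0, 0, 0, 0, 0, 0.5, 0, 0, 0, 0, 0, 0, 1, 0, 0, 0, 0, 0, 0, 1, 0, 0, 0, 0, 0, 0, 1, 0, 0, 0, 0, 0, 0, 1, 0, 0, 0, 0, 0, 0, 1]
}}

```text
time: 4.1
tcp_pos: [0.6255, 0.0522, 0.0035]
tcp_rot: [3.142, -0.0, 0.144]
wrist_force: [0.2, -0.6, 0.1]
gripper_width: 0.314
grasp_force: 25.0
```

Emit:
{"api": "play_rows", "payload": {
  "series": [0, 0, -2, 0, 0, 0, 1, 0, 0, -4, 0, 0, 0, 1, 0, 0, -4, 0, 0, 0, 1, 0, 0, -4, 0, 0, 0, 1, 0, 0, -4, 0, 0, 0, 1, -1.7, 0.4, -2, 0, 0, -8, 1, -1.7, 0.2, 0, 0, 0, -8, 1, -1.7, -0.1, 0, 0, 0, -8, 1]
}}

```text
time: 4.9
tcp_pos: [0.5773, 0.0328, 0.2045]
tcp_rot: [3.14, -0.001, 0.569]
wrist_force: [0.3, -0.1, -0.4]
gripper_width: 0.315
grasp_force: 25.0
```

Emit:
{"api": "play_rows", "payload": {
  "series": [-1.7, -0.3, 0, 0, 0, -8, 1, -1.6, -0.5, 0, 0, 0, -8, 1, -1.6, -0.8, 0, 0, 0, -8, 1, -1.4, -1, 0, 0, 0, -8, 1, -1.3, -1.1, 0, 0, 0, -8, 1, -1.1, -1.3, 0, 0, 0, -8, 1, -0.9, -1.5, 0, 0, 0, -8, 1, 0, 0, 0, 0, 0, -0.5, 1]
}}

```text
time: 5.7
tcp_pos: [0.4637, -0.0127, 0.2035]
tcp_rot: [-3.14, 0.0, 1.548]
wrist_force: [0.1, 0.4, 0.2]
gripper_width: 0.31
grasp_force: 25.0
```

Emit:
{"api": "play_rows", "payload": {
  "series": [0, 0, 3.5, 0, 0, 0, 1, 0, 0, 3.5, 0, 0, 0, 1, 0, 0, 3.5, 0, 0, 0, 1, 0, 0, 2.5, 0, 0, 0, 1, 0, 0, 0, 0, 0, 0, 1, 0, 0, 0, 0, 0, 0, 1]
}}

```text
time: 6.3
tcp_pos: [0.4667, -0.0123, 0.0736]
tcp_rot: [3.141, -0.0, 1.548]
wrist_force: [0.1, -0.1, 0.7]
gripper_width: 0.312
grasp_force: 25.0
```

```bash
cat > chk.py <<'E'
import sys
from plan import *
tag=sys.argv[1]; z=float(sys.argv[2])
a=Pl(); im,d=grab('top','pics/'+tag); g=cv2.cvtColor(im,cv2.COLOR_RGB2HSV); H,S,V=cv2.split(g)
m=(((H<8)|(H>172))&(S>150)&(V>80)).astype(np.uint8); m[:,:285]=0; m[:240]=0; m[310:]=0;m[:,385:]=0
vv,uu=np.nonzero(m); print(m.sum(),uu.min(),uu.max(),vv.min(),vv.max())
P=np.array([onz('top',u,v,z)[:2] for u,v in zip(uu,vv)])*1000
r=cv2.minAreaRect(P.astype(np.float32)); print('slab',r, 'y ext',P[:,1].min(),P[:,1].max(),'x',P[:,0].min(),P[:,0].max())
grab('scene','pics/'+tag+'s')
E
python3 chk.py a1 .07; python3 -c "
import cv2,numpy as np
a=cv2.imread('pics/a1.png')[210:320,240:450];b=cv2.imread('pics/a1s.png')[180:300,270:450]
a=cv2.resize(a,(780,409));cv2.imwrite('pics/a1c.png',a)"
```

```text
t 6.3 [ 0.4667 -0.0123  0.0736] [ 3.1414 -0.0001  1.5478] F [ 0.079  -0.0579  0.7082] w 0.3122610772839379 24.9968683719635
93 318 366 266 275
slab ((464.8348388671875, -5.043888092041016), (109.22299194335938, 20.47132682800293), 89.83187866210938) y ext -59.631787818354766 49.590576963041805 x 454.4391637040384 475.20967216533614
```

View pics/a1c.png

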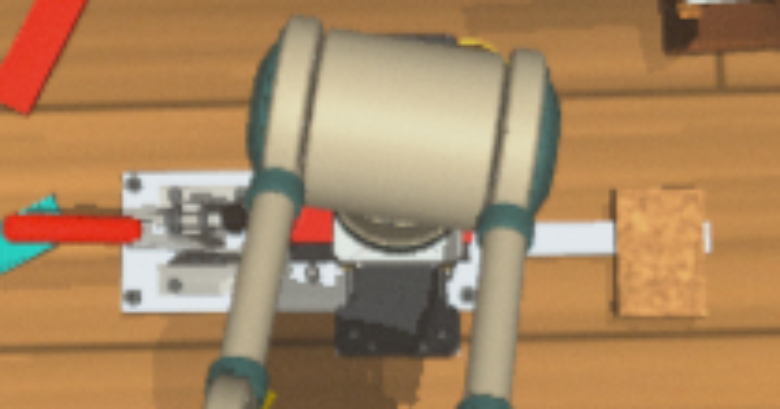

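The picture shows the gripper over the nest, with most of the slab hidden under the wrist in the top view. I'll use the scene camera for the fine check.

```bash
python3 - <<'E'
from plan import *
s0=cv2.imread('pics/scene0.png'); s1=cv2.imread('pics/a1s.png')
c=np.array([.4667,-.0123])+.0104*np.array([np.cos(1.548),np.sin(1.548)]); ux=np.array([-np.cos(1.548),-np.sin(1.548)]); uy=np.array([-ux[1],ux[0]])
for a,b in((1,1),(1,-1),(-1,-1),(-1,1)):
    print('slab top corner',a,b,np.round(proj('scene',[*(c+a*.0575*ux+b*.015*uy),.082]),1),'outline',np.round(proj('scene',[*(np.array([.461,-.0045])+a*.0575*ux+b*.015*uy),.016]),1))
A=cv2.resize(s1[190:290,290:420],None,fx=6,fy=6,interpolation=cv2.INTER_CUBIC)
B=cv2.resize(s0[215:275,300:380],None,fx=6,fy=6,interpolation=cv2.INTER_CUBIC)
h=cv2.cvtColor(s1,cv2.COLOR_BGR2HSV); H,S,V=cv2.split(h); m=(((H<8)|(H>172))&(S>150)).astype(np.uint8); m[:,:290]=0;m[:190]=0;m[270:]=0;m[:,384:]=0
vv,uu=np.nonzero(m); print(uu.min(),uu.max(),vv.min(),vv.max())
cv2.imwrite('pics/a2c.png',A)
# dark outline in scene0
h=cv2.cvtColor(s0,cv2.COLOR_BGR2HSV); V=h[:,:,2]; m=np.zeros_like(V); m[232:260,312:360]=(V[232:260,312:360]<110)
k=max(cv2.findContours(m,0,cv2.CHAIN_APPROX_NONE)[0],key=cv2.contourArea)[:,0]
P=np.array([onz('scene',*p.astype(float),.016)[:2] for p in k])*1000; print(cv2.minAreaRect(P.astype(np.float32)))
E
```

```text
slab top corner 1 1 [308.2 224.7] outline [308.7 242.5]
slab top corner 1 -1 [314.2 217.9] outline [314.4 235.8]
slab top corner -1 -1 [355.1 232.9] outline [353.8 250.7]
slab top corner -1 1 [349.6 240.1] outline [348.5 257.9]
309 355 219 252
((463.8617858886719, 4.552120208740234), (44.38227844238281, 120.82411193847656), 3.1640970706939697)
```

View pics/a2c.png

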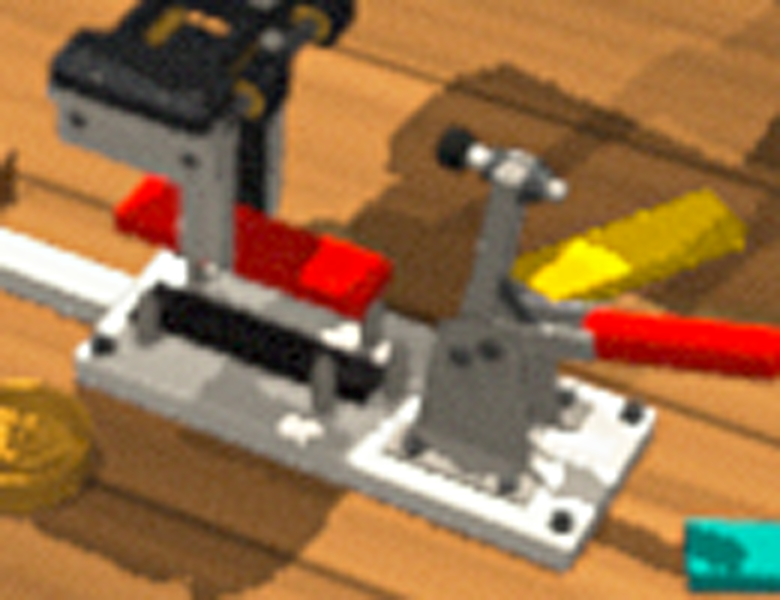

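Emit:
{"api": "play_rows", "payload": {
  "series": [-0.2, -0.6, 1, 0, 0, 0, 1, 0, 0, 1, 0, 0, 0, 1, 0, 0, 0, 0, 0, 0, 1, 0, 0, 0, 0, 0, 0, 1, 0, 0, 0, 0, 0, 0, 1]
}}

```text
time: 6.9
tcp_pos: [0.4605, -0.0144, 0.054]
tcp_rot: [3.14, 0.0, 1.549]
wrist_force: [0.7, 0.3, -1.2]
gripper_width: 0.315
grasp_force: 25.0
```

Emit:
{"api": "play_rows", "payload": {
  "series": [-0.05, 0.03, 0.8, 0, 0, 0, 1, 0, 0, 0.8, 0, 0, 0, 1, 0, 0, 0.8, 0, 0, 0, 1, 0, 0, 0.6, 0, 0, 0, 1, 0, 0, 0.4, 0, 0, 0, 1, 0, 0, 0, 0, 0, 0, 1, 0, 0, 0, 0, 0, 0, 1]
}}

```text
time: 7.6
tcp_pos: [0.4598, -0.0148, 0.0194]
tcp_rot: [-3.141, 0.0, 1.549]
wrist_force: [-1.3, -0.2, 1.9]
gripper_width: 0.318
grasp_force: 25.0
```

Emit:
{"api": "play_rows", "payload": {
  "series": [0, 0, 0, 0, 0, 0, 0.4, 0, 0, 0, 0, 0, 0, 0.4, 0, 0, 0, 0, 0, 0, 0.4, 0, 0, 0, 0, 0, 0, 0.4, 0, 0, -2, 0, 0, 0, 0.4, 0, 0, -4, 0, 0, 0, 0.3, 0, 0, -4, 0, 0, 0, 0.3, 0, 0, -4, 0, 0, 0, 0.3]
}}

```text
time: 8.4
tcp_pos: [0.4597, -0.0148, 0.1609]
tcp_rot: [-3.141, 0.0, 1.549]
wrist_force: [0.6, -0.2, -0.7]
gripper_width: 0.701
grasp_force: 0.0
```

Emit:
{"api": "play_rows", "payload": {
  "series": [-4, 0, -3, 0, 0, 0, 0.3, -4, 0, 0, 0, 0, 0, 0.3, -4, 0, 0, 0, 0, 0, 0.3, -4, 0, 0, 0, 0, 0, 0.3, -4, 0, 0, 0, 0, 0, 0.3, -4, 0, 0, 0, 0, 0, 0.3, 0, 0, 0, 0, 0, 0, 0.3]
}}

```text
time: 9.1
tcp_pos: [0.455, -0.2596, 0.1892]
tcp_rot: [3.141, 0.003, 1.545]
wrist_force: [0.3, 0.3, 0.2]
gripper_width: 0.701
grasp_force: 0.0
```

```bash
python3 chk.py b1 .028; python3 - <<'E'
from plan import *
s=cv2.imread('pics/b1.png')[240:310,270:450]; s2=cv2.imread('pics/b1s.png')[215:285,280:420]
cv2.imwrite('pics/b1c.png',np.vstack([cv2.resize(s,(720,280),interpolation=2),cv2.resize(s2,(600,300),interpolation=2)[:, :].repeat(1,0) if 0 else np.pad(cv2.resize(s2,(600,300),interpolation=2),((0,0),(0,120),(0,0)))]))
a=Pl()
w=np.array([-.53,-.0221,.846]); w/=np.linalg.norm(w); bx=np.array([.02,-.9997,-.0]); bx-=w*(bx@w); bx/=np.linalg.norm(bx)
Z=-w; X=-bx; Y=np.cross(Z,X); M=R.from_matrix(np.c_[X,Y,Z]); e=M.as_euler('xyz'); print('euler',e)
bm=np.array([.619,-.2425,.0895])-.002*w; print('bm',bm)
t=bm+Z*.014
a.go(t-Z*.15,e,.3).go(t-Z*.03,e,.3).show()
E
```

```text
t 9.1 [ 0.455  -0.2596  0.1892] [3.1411 0.0029 1.5447] F [0.2599 0.2851 0.2086] w 0.7011767214194288 0.0
578 319 366 267 279
slab ((461.8369140625, -6.487522125244141), (110.5093994140625, 28.22178840637207), 88.6225814819336) y ext -62.00851405516267 48.995102282472544 x 446.40750020641343 475.0664167259408
t 9.2 [ 0.4545 -0.2551  0.189 ] [-3.1409 -0.0011  1.5471] F [-0.9161  0.5439 -0.3049] w 0.6982259512636398 0.0
euler [ 2.5816 -0.0098  1.5969]
bm [ 0.6201 -0.2425  0.0878]
[0.3,2.33,-0.35,-8,0.3,-0.7,0.3, 0.27,2.36,-0.02,-8,0.3,-0.6,0.3, 0.24,2.34,0.31,-8.1,0.3,-0.7,0.3, 0.21,2.28,0.63,-8,0.4,-0.6,0.3, 0,0,4,0,0,0,0.3, 0,0,4,0,0,0,0.3, -0.01,0,4,0,0,0,0.3]
end [ 0.6116 -0.2428  0.1014] [ 2.5817 -0.0104  1.5967]
```

View pics/b1c.png

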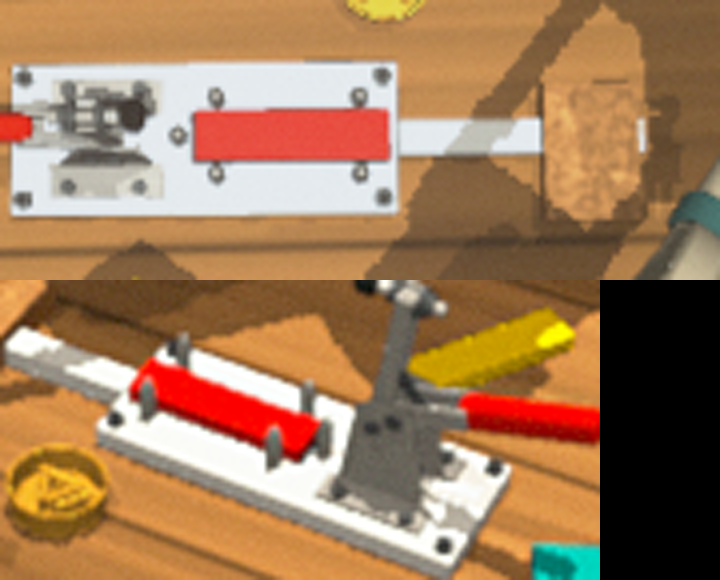

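The slab lies flat in the nest between the dowels, with its red spanning about x 193–389 in the crop (u≈318–367). I'll check its position along the jig at sub-pixel level.

```bash
python3 - <<'E'
from plan import *
im=cv2.imread('pics/b1.png'); S=cv2.cvtColor(im,cv2.COLOR_BGR2HSV)[:,:,1].astype(float)
def ed(p,t=115): return [i+(t-p[i])/(p[i+1]-p[i]) for i in range(len(p)-1) if (p[i]-t)*(p[i+1]-t)<0]
for v in (270,273,276): print(v,[np.round(onz('top',308+x,v,.028)[:2]*1000,1) for x in ed(S[v,308:378])])
for u in (332,342,352): print(u,[np.round(onz('top',u,256+x,.028)[:2]*1000,1) for x in ed(S[256:292,u])])
E
```

```text
270 [array([470.3,  50.2]), array([467.5, -63. ])]
273 [array([463.2,  50.2]), array([460.5, -62.8])]
276 [array([456.1,  50.2]), array([453.4, -63. ])]
332 [array([475.5,  17.8]), array([447.4,  18.5])]
342 [array([476.2,  -5.7]), array([446.8,  -4.9])]
352 [array([475.6, -29.2]), array([446.3, -28.4])]
```

Emit:
{"api": "play_rows", "payload": {
  "series": [0.3, 2.3, -0.3, -8, 0.3, -0.7, 0.3, 0.3, 2.4, 0, -8, 0.3, -0.6, 0.3, 0.2, 2.3, 0.3, -8, 0.3, -0.7, 0.3, 0.2, 2.3, 0.6, -8, 0.4, -0.6, 0.3, 0, 0, 3.5, 0, 0, 0, 0.3, 0, 0, 3.5, 0, 0, 0, 0.3, 0, 0, 2, 0, 0, 0, 0.3, 0, 0, 0, 0, 0, 0, 0.3]
}}

```text
time: 10.0
tcp_pos: [0.5951, -0.2397, 0.124]
tcp_rot: [2.587, -0.014, 1.602]
wrist_force: [-0.1, 0.4, 0.5]
gripper_width: 0.701
grasp_force: 0.0
```

```bash
python3 - <<'E'
from plan import *
grab('scene','pics/c1s'); cv2.imwrite('pics/c1c.png',cv2.resize(cv2.imread('pics/c1s.png')[120:300,130:330],(667,600)))
a=Pl(); w=np.array([-.53,-.0221,.846]); w/=np.linalg.norm(w); bx=np.array([.02,-.9997,-.0]); bx-=w*(bx@w); bx/=np.linalg.norm(bx)
Z=-w; X=-bx; Y=np.cross(Z,X); e=R.from_matrix(np.c_[X,Y,Z]).as_euler('xyz')
bm=np.array([.619,-.2425,.0895])-.002*w
a.go(bm+Z*.012,e,.3,vmax=.02).show()
E
```

```text
t 10.05 [ 0.5955 -0.2405  0.1257] [ 2.5848 -0.0119  1.6014] F [0.123  0.4319 1.0891] w 0.698734979504188 0.0
[-0.11,0.03,1.9,-0.1,-0.1,0.1,0.3, -0.1,0.02,1.91,0,-0.1,0,0.3, -0.1,0.03,1.9,-0.1,0,0.1,0.3]
end [ 0.6264 -0.2422  0.0777] [ 2.5814 -0.0108  1.5966]
```

View pics/c1c.png

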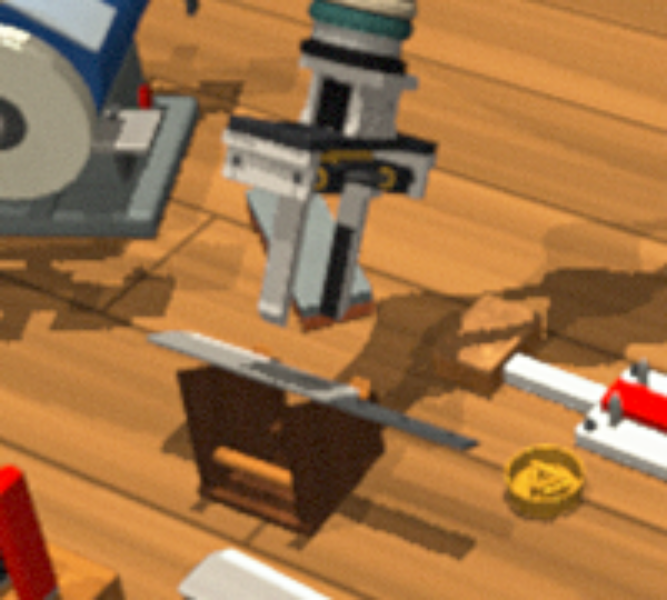

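The open fingers hang square over the blade between the cheeks (crop 300,310). I'll go down and grip.

Emit:
{"api": "play_rows", "payload": {
  "series": [-0.1, 0, 1.9, 0, 0, 0, 0.3, -0.1, 0, 1.9, 0, 0, 0, 0.3, -0.1, 0, 1.9, 0, 0, 0, 0.3, 0, 0, 0, 0, 0, 0, 0.3, 0, 0, 0, 0, 0, 0, 1, 0, 0, 0, 0, 0, 0, 1, 0, 0, 0, 0, 0, 0, 1, 0, 0, 0, 0, 0, 0, 1],
  "newtons": 40
}}

```text
time: 10.85
tcp_pos: [0.6252, -0.2447, 0.0794]
tcp_rot: [2.583, -0.008, 1.6]
wrist_force: [-6.6, 0.3, 5.5]
gripper_width: 0.497
grasp_force: 40.0
```

Emit:
{"api": "play_rows", "payload": {
  "series": [0, 0, 0, 0, 0, 0, 1, 0, 0, 0, 0, 0, 0, 1]
}}

```text
time: 11.05
tcp_pos: [0.6252, -0.2447, 0.0794]
tcp_rot: [2.583, -0.008, 1.6]
wrist_force: [-6.0, 0.8, 5.0]
gripper_width: 0.497
grasp_force: 40.0
```

```bash
python3 - <<'E'
from plan import *
a=Pl(); w=np.array([-.53,-.0221,.846]); w/=np.linalg.norm(w)
bm=np.array([.619,-.2425,.0895])-.002*w
off=a.R.inv().apply(bm-a.p); print('bm in tool',off)
off[1]=0
f=R.from_euler('xyz',[np.pi,0,1.549]); P=np.array([.4488,-.1103,.030]); T=P-f.apply(off); print('TCP target',T)
e=a.R.as_euler('xyz'); Z=a.R.apply([0,0,1])
a.go(a.p-Z*.06,e,1,vmax=.03).go(a.p+[-.03,0,.10],e,1,vmax=.035).go([.52,-.18,.23],[np.pi,0,1.549],1,amax=6).go([T[0],T[1],.20],[np.pi,0,1.549],1,vmax=.03).go([T[0],T[1],.09],[np.pi,0,1.549],1,vmax=.03).show()
E
```

```text
t 11.05 [ 0.6252 -0.2447  0.0794] [ 2.5827 -0.0085  1.5995] F [-6.0417  0.7866  4.9991] w 0.49707491110174146 40.01237332820892
bm in tool [ 0.0025  0.0001 -0.0098]
TCP target [ 0.4487 -0.1128  0.0202]
[0,0,-3,0,0,0,1, 0,0,-3,0,0,0,1, 0.06,0.92,-3.36,0,0,0,1, 0.06,0.92,-3.35,0,0,0,1, 0.05,0.92,-3.36,0,0,0,1, 1.12,-0.59,-0.35,5.3,-0.2,0.4,1, 1.12,-0.63,-0.3,5.3,-0.2,0.5,1, 1.11,-0.67,-0.25,5.4,-0.2,0.4,1]
[1.1,-0.7,-0.18,5.3,-0.2,0.5,1, 1.1,-0.72,-0.13,5.4,-0.2,0.4,1, 1.09,-0.73,-0.06,5.3,-0.3,0.5,1, 1.64,-1.82,0.75,0,0,0,1, 1.64,-1.82,0.75,0,0,0,1, 1.64,-1.82,0.75,0,0,0,1, 1.65,-1.81,0.75,0,0,0,1, 0,0,2.75,0,0,0,1]
[0,0,2.75,0,0,0,1, 0,0,2.75,0,0,0,1, 0,0,2.75,0,0,0,1]
end [ 0.4488 -0.1128  0.09  ] [3.1415 0.0005 1.549 ]
```

Emit:
{"api": "play_rows", "payload": {
  "series": [0, 0, -2, 0, 0, 0, 1, 0, 0, -3, 0, 0, 0, 1, 0, 0.9, -3.4, 0, 0, 0, 1, 0, 0.9, -3.4, 0, 0, 0, 1, 0, 0.9, -3.4, 0, 0, 0, 1, 1.1, -0.6, -0.6, 5.3, -0.2, 0.4, 1, 1.1, -0.6, -0.5, 5.3, -0.2, 0.5, 1, 1.1, -0.7, -0.5, 5.4, -0.2, 0.4, 1]
}}

```text
time: 11.85
tcp_pos: [0.542, -0.2152, 0.2289]
tcp_rot: [2.866, -0.008, 1.572]
wrist_force: [-0.1, 0.6, -3.4]
gripper_width: 0.5
grasp_force: 40.0
```

Emit:
{"api": "play_rows", "payload": {
  "series": [1.1, -0.7, -0.3, 5.3, -0.2, 0.5, 1, 1.1, -0.7, -0.2, 5.4, -0.2, 0.4, 1, 1.1, -0.7, -0.1, 5.3, -0.3, 0.5, 1, 1.6, -1.8, 0.6, 0, 0, 0, 1, 1.6, -1.8, 0.6, 0, 0, 0, 1, 1.6, -1.8, 0.6, 0, 0, 0, 1, 1.6, -1.8, 0.6, 0, 0, 0, 1, 0, 0, 0, 0, 0, 0, 1]
}}

```text
time: 12.65
tcp_pos: [0.4475, -0.1138, 0.2052]
tcp_rot: [-3.137, -0.003, 1.549]
wrist_force: [-0.5, -0.6, -2.1]
gripper_width: 0.499
grasp_force: 40.0
```

Emit:
{"api": "play_rows", "payload": {
  "series": [0, 0, 2.5, 0, 0, 0, 1, 0, 0, 2.5, 0, 0, 0, 1, 0, 0, 2.5, 0, 0, 0, 1, 0, 0, 2, 0, 0, 0, 1, 0, 0, 0, 0, 0, 0, 1, 0, 0, 0, 0, 0, 0, 1]
}}

```text
time: 13.25
tcp_pos: [0.4519, -0.1169, 0.1114]
tcp_rot: [3.141, -0.0, 1.548]
wrist_force: [0.1, -0.0, -1.6]
gripper_width: 0.504
grasp_force: 40.0
```

```bash
python3 - <<'E'
from plan import *
a=Pl(); im,d=grab('top','pics/d1'); s,_=grab('scene','pics/d1s')
T=np.array([.4487,-.1128])
a.go([*T,a.p[2]],[np.pi,0,1.549],1).show()
A=cv2.resize(cv2.imread('pics/d1.png')[225:325,280:480],(600,300),interpolation=2); B=cv2.resize(cv2.imread('pics/d1s.png')[170:270,230:430],(600,300),interpolation=2)
cv2.imwrite('pics/d1c.png',np.vstack([A,B]))
E
```

```text
t 13.25 [ 0.4519 -0.1169  0.1114] [ 3.1411 -0.0001  1.5477] F [ 0.1175 -0.0002 -1.6082] w 0.5042514032136303 39.98495399951935
[0.41,-0.32,0,0,0,-0.1,1]
end [ 0.4487 -0.1128  0.1114] [ 3.1411 -0.0001  1.5495]
```

View pics/d1c.png

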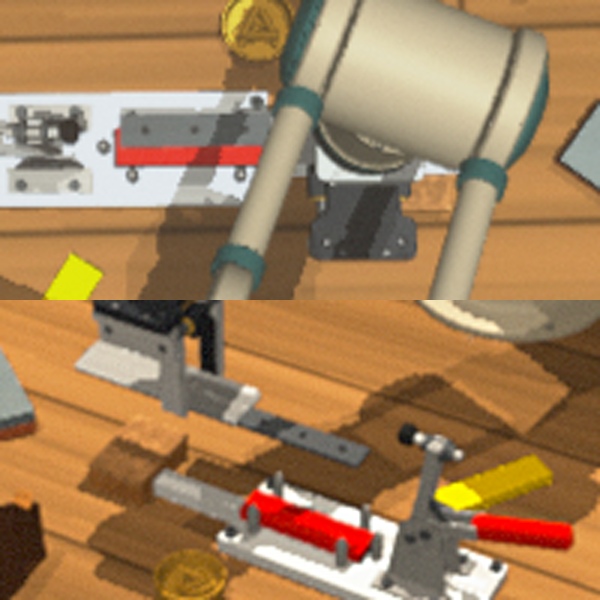

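The cleaver is held level over the jig. The tang shows in the top crop at (118–270, 110–145), with its free end at about (319,267) in the full picture. I'll measure it at its present height.

```bash
python3 - <<'E'
from plan import *
im=cv2.imread('pics/d1.png'); V=im.max(2).astype(float); d=np.load('pics/d1.npy')
print([round(float(at('top',u,266,d[266,u])[2]),4) for u in (324,332,340,348,356,364)])
z=.123
def ed(p,t=150): return [i+(t-p[i])/(p[i+1]-p[i]) for i in range(len(p)-1) if (p[i]-t)*(p[i+1]-t)<0]
for v in (264,267,270): print(v,[np.round(onz('top',310+x,v,z)[:2]*1000,1) for x in ed(V[v,310:330])])
for u in (324,332,340,348): print(u,[np.round(onz('top',u,252+x,z)[:2]*1000,1) for x in ed(V[252:285,u])], V[252:280,u].astype(int))
E
```

```text
[0.1221, 0.1259, 0.1248, 0.1232, 0.1247, 0.1215]
264 [array([474.2,  42.9])]
267 [array([467.6,  43.5])]
270 [array([461. ,  43.3])]
324 [array([479.8,  34. ]), array([453.6,  34.5]), array([439.7,  34.8]), array([433.6,  35. ]), array([431.8,  35. ])] [191 195 195 212 232 236 236 237 226 171 112 116 124 125 126 123 121 124
 124 127 127 135 190 231 231 231 230 215]
332 [array([476.6,  16.5]), array([453.2,  17. ])] [190 195 196 210 235 236 236 237 228 191 177 133 122 127 125 125 126 126
 125 126 125 136 192 232 230 230 232 215]
340 [array([476.,  -1.]), array([453.8,  -0.5])] [191 193 194 208 236 236 237 236 228 188 178 136 122 126 124 125 129 127
 129 127 127 156 220 230 231 230 231 215]
348 [array([475.9, -18.5])] [189 193 180 170 235 236 236 236 227 190 179 123 127 127 124 125 127 128
 130 130 127 131 145 148 146 144 147 135]
```

```bash
python3 - <<'E'
from plan import *
im=cv2.imread('pics/d1s.png').astype(int); g=im.max(2)
print(g[214:230,338:358])
for P in ([.4529+.0,.0432,.1235],[.4766,.0432,.1235],[.4529,.0466,.1235],[.4766,.0466,.1235]): print(P,np.round(proj('scene',P),1))
E
```

```text
[[138 136 104 100  95  93 100 100  98 110 114 124 134 129 135 132 131 134
  135 134]
 [111 107 105 104  98 100 100  97  96  95 100 108 122 133 138 133 132 130
  132 134]
 [110 110 112 113 107 109 103 103  97  96  95  98 102 119 132 134 132 133
  132 132]
 [106 109 108 110 111 111 109 110 107 106 103  94  96 101 119 131 131 131
  127 136]
 [111 102 115 108 104  87  93 102 117 107 106 104 107 100 105 108 118 129
  128 135]
 [111 111 112 109  99  72  68  91 113 113 110 109 110 107 102  94 105 112
  130 130]
 [103 111 112 111 108  89  82  92 111 112 107 114 112 103  86  82 100 102
  116 125]
 [ 77  91 101 106 112 107 105 114 106 107 106 110 105  88  71  92  93  91
  102 113]
 [ 63  71  75  84  93 109 110 109 107 108 106 108  98  80  90  98  97  93
   96  98]
 [ 95  95  77  71  67  74  83  92 101 110 111  98  82  81 101  96 103  99
   99  98]
 [107 106 101  93  90  81  71  65  78  91  95  82  78  90  99 103 100 102
  100  98]
 [ 96 104 105 103 102  97  99  85  74  77  75  79  96 103 107 101 102 100
   97  98]
 [102 102 107 107 105 103 109  98  98  95  94  94 104 102 104 104 100 109
   99  96]
 [104  94  96  98  99 102 105 101 105 105 100 103  95  97 102 109 103 103
  107 106]
 [101 100 100  99 101  99 100 100  97 101 102 101 102 103 100 100 100 100
  105 103]
 [102 105 103 102 100  98 101  98  92 100  99 103 103  99 100 103 107 102
   95 100]]
[0.4529, 0.0432, 0.1235] [351.3 218.2]
[0.4766, 0.0432, 0.1235] [347.  223.8]
[0.4529, 0.0466, 0.1235] [352.5 218.6]
[0.4766, 0.0466, 0.1235] [348.3 224.3]
```

Emit:
{"api": "play_rows", "payload": {
  "series": [0.6, -0.3, 1, 0, 0, 0, 1, 0, 0, 2, 0, 0, 0, 1, 0, 0, 2, 0, 0, 0, 1, 0, 0, 0, 0, 0, 0, 1, 0, 0, 0, 0, 0, 0, 1, 0, 0, 0, 0, 0, 0, 1]
}}

```text
time: 13.95
tcp_pos: [0.4493, -0.1107, 0.062]
tcp_rot: [3.14, 0.001, 1.548]
wrist_force: [1.0, -0.1, -2.7]
gripper_width: 0.503
grasp_force: 40.0
```

```bash
python3 - <<'E'
from plan import *
im,_=grab('top','pics/d2'); V=im.max(2).astype(float); z=.062+.0098+.002
def ed(p,t=150): return [i+(t-p[i])/(p[i+1]-p[i]) for i in range(len(p)-1) if (p[i]-t)*(p[i+1]-t)<0]
S=cv2.cvtColor(im,cv2.COLOR_RGB2HSV)[:,:,1].astype(float)
for v in (266,268,270,272,274): print(v,[np.round(onz('top',308+x,v,z)[:2]*1000,1) for x in ed(V[v,308:330])],V[v,312:326].astype(int),S[v,312:326].astype(int))
for u in (328,336,344): print(u,[np.round(onz('top',u,256+x,z)[:2]*1000,1) for x in ed(V[256:288,u],165)],V[258:284,u].astype(int))
E
```

```text
266 [array([475.5,  71.3]), array([474.8,  42.2]), array([474.5,  31.4])] [237 237 236 236 237 233 188 173 175 151 124 105 102 108] [11 11 10 11 10 10  7 15 13 17 14 17 18 17]
268 [array([470.4,  49.3])] [236 236 236 236 236 218 146 123 122 124 123 124 123 125] [10  9 10 10 10 11  7  6  6  6  6 10  6  8]
270 [array([465.9,  49.8])] [236 236 229 234 237 201 135 125 124 123 123 127 124 115] [10 10  8 10 11 16  8 10  6 10 10 12  8  9]
272 [array([461.6,  61.2]), array([461.5,  55.7]), array([461.3,  49.4])] [205 134 141 132 211 220 148 122 126 123 124 123 119 100] [16  6 25 19 15 14  7  4  6  6  8  6  6  5]
274 [array([457.1,  62.1]), array([456.9,  53.8]), array([456.7,  49.3])] [169 127 150 117 144 210 152 127 128 130 127 126 128 125] [11 12 17 20  4 17  7  8  4  8  6  6  8  8]
328 [array([474. ,  26.3]), array([450.8,  26.9]), array([443.,  27.]), array([442.2,  27.1])] [236 236 236 236 236 237 236 228 174 124 125 125 122 122 121 126 129 126
 143 202 230 217 153 232 236 236]
336 [array([474.2,   8.1]), array([450.1,   8.7]), array([442.2,   8.9]), array([442.1,   8.9])] [237 236 237 237 236 236 236 227 159 124 126 126 125 127 126 129 129 128
 139 194 231 215 164 237 237 236]
344 [array([434.8,  -9. ])] [236 236 237 237 237 236 236 226 165 127 127 123 124 124 124 130 128 128
 136 161 163 138 113 151 151 163]
```

Emit:
{"api": "play_rows", "payload": {
  "series": [0.05, -0.07, 1, 0, 0, 0, 1, 0, 0, 1, 0, 0, 0, 1, 0, 0, 1, 0, 0, 0, 1, 0, 0, 0.6, 0, 0, 0, 1, 0, 0, 0.4, 0, 0, 0, 1, 0, 0, 0, 0, 0, 0, 1, 0, 0, 0, 0, 0, 0, 1]
}}

```text
time: 14.7
tcp_pos: [0.4479, -0.11, 0.0209]
tcp_rot: [3.142, -0.0, 1.548]
wrist_force: [-0.7, 0.4, -3.4]
gripper_width: 0.501
grasp_force: 40.0
```

Emit:
{"api": "play_rows", "payload": {
  "series": [0, 0, 0.1, 0, 0, 0, 1, 0, 0, 0.1, 0, 0, 0, 1, 0, 0, 0, 0, 0, 0, 1, 0, 0, 0, 0, 0, 0, 1]
}}

```text
time: 15.1
tcp_pos: [0.4479, -0.11, 0.0205]
tcp_rot: [3.141, 0.0, 1.548]
wrist_force: [-2.9, 1.8, 11.5]
gripper_width: 0.497
grasp_force: 40.0
```

Emit:
{"api": "play_rows", "payload": {
  "series": [0, 0, -0.1, 0, 0, 0, 0.25, 0, 0, 0, 0, 0, 0, 0.25, 0, 0, 0, 0, 0, 0, 0.25, 0, 0, 0, 0, 0, 0, 0.25, 0, 0, -2, 0, 0, 0, 0.25, 0, 0, -4, 0, 0, 0, 0.3, 0, 0, -4, 0, 0, 0, 0.3, 0, 0, -4, 0, 0, 0, 0.3]
}}

```text
time: 15.9
tcp_pos: [0.4474, -0.1098, 0.1612]
tcp_rot: [-3.141, -0.0, 1.548]
wrist_force: [0.8, -0.1, 0.1]
gripper_width: 0.697
grasp_force: 0.0
```

```bash
python3 - <<'E'
from plan import *
a=Pl(); d=[np.pi,0,2.665]
c=np.array([.605,.208]); t=c-.011*np.array([np.cos(2.665),np.sin(2.665)])
a.go([.53,-.03,.22],None,.3).go([*t,.2],d,.3).go([*t,.04],d,.3).show()
E
```

```text
t 15.9 [ 0.4474 -0.1098  0.1612] [-3.1409 -0.0004  1.5483] F [ 0.8291 -0.0535  0.0559] w 0.6971936998679005 0.0
[2.72,2.69,-1.96,0,0,0,0.3, 2.72,2.69,-1.96,0,0,0,0.3, 2.73,2.69,-1.96,0,0,0,0.3, 2.93,0.99,0.25,0,0,-8,0.3, 2.77,1.39,0.25,0,0,-8,0.3, 2.55,1.77,0.25,0,0,-8,0.3, 2.28,2.1,0.25,0,0,-8,0.3, 1.96,2.4,0.25,0,0,-8,0.3]
[1.61,2.65,0.25,0,0,-8,0.3, 1.22,2.85,0.25,0,0,-8,0.3, 0.82,2.98,0.26,0,0,-8,0.3, 0,0,4,0,0,0,0.3, -0.01,0,4,0,0,0,0.3, 0,0,4,0,0,0,0.3, -0.01,0,4,0,0,0,0.3]
end [0.6148 0.2029 0.04  ] [ 3.1415 -0.0008  2.6653]
```

Emit:
{"api": "play_rows", "payload": {
  "series": [2.7, 2.7, -2, 0, 0, 0, 0.3, 2.7, 2.7, -2, 0, 0, 0, 0.3, 2.7, 2.7, -2, 0, 0, 0, 0.3, 2.9, 1, 0.3, 0, 0, -8, 0.3, 2.8, 1.4, 0.3, 0, 0, -8, 0.3, 2.5, 1.8, 0.2, 0, 0, -8, 0.3, 2.3, 2.1, 0.2, 0, 0, -8, 0.3, 2, 2.4, 0.3, 0, 0, -8, 0.3]
}}

```text
time: 16.7
tcp_pos: [0.5842, 0.1161, 0.2066]
tcp_rot: [-3.141, -0.0, 2.252]
wrist_force: [0.4, 0.1, 0.1]
gripper_width: 0.704
grasp_force: 0.0
```

Emit:
{"api": "play_rows", "payload": {
  "series": [1.6, 2.6, 0.3, 0, 0, -8, 0.3, 1.2, 2.8, 0.3, 0, 0, -8, 0.3, 0.8, 3, 0.3, 0, 0, -8, 0.3, 0, 0, 4, 0, 0, 0, 0.3, 0, 0, 4, 0, 0, 0, 0.3, 0, 0, 4, 0, 0, 0, 0.3, 0, 0, 0, 0, 0, 0, 0.3, 0, 0, 0, 0, 0, 0, 0.3]
}}

```text
time: 17.5
tcp_pos: [0.6153, 0.2014, 0.0779]
tcp_rot: [-3.141, -0.001, 2.665]
wrist_force: [-0.0, 0.6, -0.3]
gripper_width: 0.696
grasp_force: 0.0
```

```bash
python3 - <<'E'
from plan import *
a=Pl(); im,_=grab('top','pics/e1'); grab('scene','pics/e1s'); V=im.max(2).astype(float); z=.032
def ed(p,t=180): return [i+(t-p[i])/(p[i+1]-p[i]) for i in range(len(p)-1) if (p[i]-t)*(p[i+1]-t)<0]
S=cv2.cvtColor(im,cv2.COLOR_RGB2HSV)[:,:,1].astype(float)
for v in (270,273,275): print(v,[np.round(onz('top',308+x,v,z)[:2]*1000,1) for x in ed(S[v,308:335],115)])
for u in (328,336,344,352): print(u,[np.round(onz('top',u,256+x,z)[:2]*1000,1) for x in ed(S[256:288,u],115)],)
c=np.array([.605,.208]); t=c-.011*np.array([np.cos(2.665),np.sin(2.665)])
a.go([*t,.004],[np.pi,0,2.665],.3).show()
A=cv2.resize(cv2.imread('pics/e1.png')[225:325,260:460],(600,300),interpolation=2); B=cv2.resize(cv2.imread('pics/e1s.png')[190:290,230:430],(600,300),interpolation=2)
cv2.imwrite('pics/e1c.png',np.vstack([A,B]))
E
```

```text
t 17.5 [0.6153 0.2014 0.0779] [-3.1409 -0.0012  2.6652] F [-0.0065  0.6315 -0.3345] w 0.6956647378326283 0.0
270 []
273 []
275 []
328 [array([475.1,  27.2]), array([473. ,  27.2])]
336 [array([475. ,   8.4]), array([472.6,   8.5]), array([447.9,   9.1]), array([447.6,   9.1])]
344 [array([475.7, -10.4]), array([472.5, -10.3]), array([447.8,  -9.6]), array([446.9,  -9.6])]
352 [array([475.2, -29.1]), array([472.1, -29. ]), array([448. , -28.3]), array([446.1, -28.3])]
[0.06,0.06,3.69,0,0,0,0.3, 0.05,0.06,3.7,0,-0.1,0,0.3]
end [0.6148 0.2029 0.004 ] [-3.1409  0.0006  2.6652]
```

View pics/e1c.png

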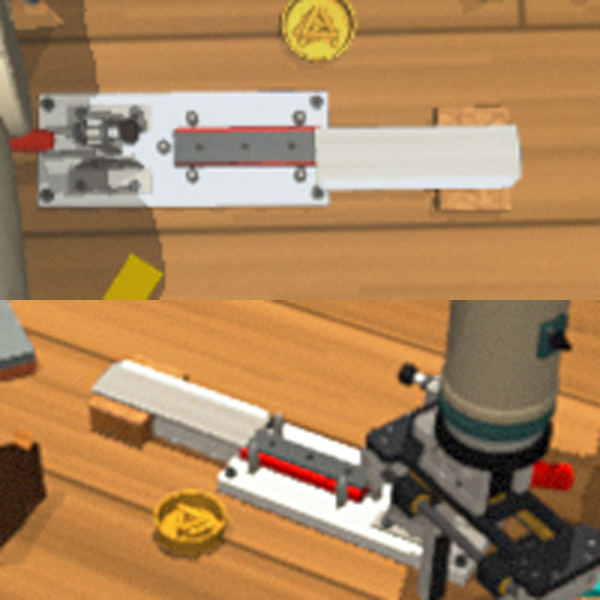

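The tang lies flat and centred on the slab, with even red strips on both sides (top crop 175–315, 128–166). The blade lies over the cork rest. Next is the second slab.

Emit:
{"api": "play_rows", "payload": {
  "series": [0.1, 0.1, 3.5, 0, 0, 0, 0.3, 0, 0, 3, 0, 0, 0, 0.3, 0, 0, 0.7, 0, 0, 0, 0.3, 0, 0, 0, 0, 0, 0, 0.3, 0, 0, 0, 0, 0, 0, 0.3, 0, 0, 0, 0, 0, 0, 0.3],
  "newtons": 25
}}

```text
time: 18.2
tcp_pos: [0.6166, 0.2031, 0.0083]
tcp_rot: [3.139, 0.003, 2.665]
wrist_force: [-0.2, 0.0, -0.6]
gripper_width: 0.7
grasp_force: 0.0
```

```bash
python3 - <<'E'
from plan import *
a=Pl()
im=cv2.imread('pics/e1.png'); V=im.max(2).astype(float)
for v in (270,273,276): print(v,V[v,312:326].astype(int), [np.round(onz('top',316+i+(180-V[v,316+i])/(V[v,317+i]-V[v,316+i]),v,.032)[:2]*1000,1) for i in range(6) if (V[v,316+i]-180)*(V[v,317+i]-180)<0])
E
```

```text
t 18.2 [0.6166 0.2031 0.0083] [3.1389 0.003  2.6652] F [-0.1944  0.0231 -0.6346] w 0.7000322224672404 0.0
270 [233 234 228 232 234 186 128 120 121 122 117 119 119 119] [array([470. ,  52.9])]
273 [156 147 194 132 130 186 133 117 124 121 121 122 125 100] [array([462.9,  53.5]), array([462.9,  53. ])]
276 [233 205 166 187 230 214 133 122 124 124 128 127 127 124] [array([455.8,  52.4])]
```

Emit:
{"api": "play_rows", "payload": {
  "series": [0.1, 0, 0.4, 0, 0, 0, 1, 0, 0, 0, 0, 0, 0, 1, 0, 0, 0, 0, 0, 0, 1, 0, 0, 0, 0, 0, 0, 1, 0, 0, 0, 0, 0, 0, 1, 0, 0, 0, 0, 0, 0, 1, 0, 0, 0, 0, 0, 0, 1]
}}

```text
time: 18.9
tcp_pos: [0.6141, 0.2033, 0.0021]
tcp_rot: [3.141, 0.0, 2.665]
wrist_force: [0.3, -0.9, -0.0]
gripper_width: 0.315
grasp_force: 25.0
```

```bash
python3 - <<'E'
from plan import *
a=Pl(); off=(np.array([.605,.208])-a.p[:2])@np.array([np.cos(2.665),np.sin(2.665)]); print('off',off)
t=np.array([.461,-.0045])+off*np.array([-.021,-.9998]); print(t)
a.go(a.p+[0,0,.2],None,1).go([*t,.2],[np.pi,0,1.549],1).show()
E
```

```text
t 18.9 [0.6141 0.2033 0.0021] [3.1412 0.     2.6653] F [ 0.3369 -0.9103 -0.0455] w 0.3153438532941759 24.992011785507202
off 0.010285708904451409
[ 0.4608 -0.0148]
[0,0,-4,0,0,0,1, 0,0,-4,0,0,0,1, 0,0,-4,0,0,0,1, 0,0,-4,0,0,0,1, 0,0.01,-4,0,0,0,1, 0.45,-3.3,0.03,0,0,8,1, -0.01,-3.33,0.02,0,0,8,1, -0.47,-3.3,0.03,0,0,8,1]
[-0.93,-3.2,0.02,0,0,8,1, -1.37,-3.04,0.03,0,0,8,1, -1.77,-2.82,0.02,0,0,8,1, -2.15,-2.55,0.03,0,0,8,1, -2.49,-2.23,0.02,0,0,8,1]
end [ 0.4608 -0.0148  0.2   ] [ 3.1414 -0.0003  1.5483]
```

Emit:
{"api": "play_rows", "payload": {
  "series": [0, 0, -4, 0, 0, 0, 1, 0, 0, -4, 0, 0, 0, 1, 0, 0, -4, 0, 0, 0, 1, 0, 0, -4, 0, 0, 0, 1, 0, 0, -4, 0, 0, 0, 1, 0.4, -3.3, 0, 0, 0, 8, 1, 0, -3.3, 0, 0, 0, 8, 1, -0.5, -3.3, 0, 0, 0, 8, 1]
}}

```text
time: 19.7
tcp_pos: [0.5565, 0.1206, 0.2022]
tcp_rot: [3.141, 0.0, 2.241]
wrist_force: [-0.2, -0.9, -1.0]
gripper_width: 0.319
grasp_force: 25.0
```

Emit:
{"api": "play_rows", "payload": {
  "series": [-0.9, -3.2, 0, 0, 0, 8, 1, -1.4, -3, 0, 0, 0, 8, 1, -1.8, -2.8, 0, 0, 0, 8, 1, -2.1, -2.6, 0, 0, 0, 8, 1, -2.5, -2.2, 0, 0, 0, 8, 1, 0, 0, 4, 0, 0, 0, 1, 0, 0, 4, 0, 0, 0, 1, 0, 0, 2, 0, 0, 0, 1]
}}

```text
time: 20.5
tcp_pos: [0.4592, -0.0148, 0.0995]
tcp_rot: [-3.137, -0.001, 1.547]
wrist_force: [-0.9, 0.4, -1.0]
gripper_width: 0.313
grasp_force: 25.0
```

Emit:
{"api": "play_rows", "payload": {
  "series": [0, 0, 0, 0, 0, 0, 1, 0, 0, 0, 0, 0, 0, 1, 0, 0, 0, 0, 0, 0, 1]
}}

```text
time: 20.8
tcp_pos: [0.463, -0.015, 0.1034]
tcp_rot: [3.139, 0.0, 1.548]
wrist_force: [0.4, 0.1, 0.4]
gripper_width: 0.315
grasp_force: 25.0
```

Emit:
{"api": "play_rows", "payload": {
  "series": [0.15, -0.22, 2, 0, 0, 0, 1, 0, 0, 2, 0, 0, 0, 1, 0, 0, 0, 0, 0, 0, 1, 0, 0, 0, 0, 0, 0, 1, 0, 0, 0, 0, 0, 0, 1]
}}

```text
time: 21.3
tcp_pos: [0.4609, -0.0134, 0.0635]
tcp_rot: [3.139, 0.0, 1.548]
wrist_force: [0.5, 0.5, -0.4]
gripper_width: 0.317
grasp_force: 25.0
```

Emit:
{"api": "play_rows", "payload": {
  "series": [0, -0.03, 1, 0, 0, 0, 1, 0, 0, 1, 0, 0, 0, 1, 0, 0, 0.6, 0, 0, 0, 1, 0, 0, 0.2, 0, 0, 0, 1, 0, 0, 0, 0, 0, 0, 1, 0, 0, 0, 0, 0, 0, 1]
}}

```text
time: 21.9
tcp_pos: [0.4584, -0.0132, 0.0341]
tcp_rot: [-3.14, -0.0, 1.548]
wrist_force: [-1.8, 0.0, 5.6]
gripper_width: 0.317
grasp_force: 25.0
```

Emit:
{"api": "play_rows", "payload": {
  "series": [0, 0.2, -0.1, 0, 0, 0, 1, 0, 0, 0, 0, 0, 0, 1, 0, 0, 0, 0, 0, 0, 1]
}}

```text
time: 22.2
tcp_pos: [0.4612, -0.0133, 0.0348]
tcp_rot: [-3.141, -0.0, 1.548]
wrist_force: [-0.5, 0.3, -0.7]
gripper_width: 0.314
grasp_force: 25.0
```

Good. Next I release, back off and check.

Emit:
{"api": "play_rows", "payload": {
  "series": [0, -0.05, 0.1, 0, 0, 0, 1, 0, 0, 0, 0, 0, 0, 0.45, 0, 0, 0, 0, 0, 0, 0.45, 0, 0, 0, 0, 0, 0, 0.45, 0, 0, 0, 0, 0, 0, 0.45, 0, 0, -2, 0, 0, 0, 0.45, 0, 0, -4, 0, 0, 0, 0.45, 0, 0, -4, 0, 0, 0, 0.45]
}}

```text
time: 23.0
tcp_pos: [0.4599, -0.0131, 0.1346]
tcp_rot: [-3.139, -0.001, 1.548]
wrist_force: [0.6, -0.6, -0.6]
gripper_width: 0.557
grasp_force: 0.0
```

Emit:
{"api": "play_rows", "payload": {
  "series": [0, 0, -4, 0, 0, 0, 0.4, 0, 0, -4, 0, 0, 0, 0.4, 0, 0, -4, 0, 0, 0, 0.4, 4, 0, 0, 0, 0, 0, 0.4, 4, 0, 0, 0, 0, 0, 0.4, 4, 0, 0, 0, 0, 0, 0.4, 4, 0, 0, 0, 0, 0, 0.4, 3, 0, 0, 0, 0, 0, 0.4]
}}

```text
time: 23.8
tcp_pos: [0.4647, 0.1788, 0.2541]
tcp_rot: [3.142, -0.001, 1.549]
wrist_force: [1.0, -0.6, -0.2]
gripper_width: 0.601
grasp_force: 0.0
```

```bash
python3 - <<'E'
from plan import *
a=Pl(); im,_=grab('top','pics/f1'); s,_=grab('scene','pics/f1s')
def ed(p,t=115): return [i+(t-p[i])/(p[i+1]-p[i]) for i in range(len(p)-1) if (p[i]-t)*(p[i+1]-t)<0]
S=cv2.cvtColor(im,cv2.COLOR_RGB2HSV)[:,:,1].astype(float); z=.044
for v in (269,272,275): print(v,[np.round(onz('top',308+x,v,z)[:2]*1000,1) for x in ed(S[v,308:378])])
for u in (328,336,344,352,360): print(u,[np.round(onz('top',u,256+x,z)[:2]*1000,1) for x in ed(S[256:288,u])],)
# handle in pre-move images: red blob in scene0, top0
from m import rect
for n,fn,box in(('top','top0',(235,258,285,285)),('scene','scene0',(378,235,425,258))):
    g=cv2.cvtColor(cv2.imread('pics/%s.png'%fn),cv2.COLOR_BGR2HSV); H,Sx,V=cv2.split(g); m=(((H<8)|(H>172))&(Sx>170)&(V>60))
    x0,y0,x1,y1=box; k=np.zeros(m.shape,np.uint8); k[y0:y1,x0:x1]=m[y0:y1,x0:x1]
    c=max(cv2.findContours(k,0,cv2.CHAIN_APPROX_NONE)[0],key=cv2.contourArea)
    print(n,cv2.minAreaRect(c),cv2.boundingRect(c))
    d=np.load('pics/%s.npy'%fn); vv,uu=np.nonzero(cv2.erode(k,np.ones((3,3)))); P=np.array([at(n,u,v,d[v,u]) for u,v in zip(uu,vv)])
    c0=P.mean(0); ax=np.linalg.svd(P-c0)[2][0]; print('3d',c0,ax,'lean',np.arctan2(np.hypot(*ax[:2]),abs(ax[2])),P[:,1].min(),P[:,1].max())
E
```

```text
t 23.8 [0.4647 0.1788 0.2541] [ 3.1416 -0.0008  1.5493] F [ 0.9647 -0.5675 -0.2143] w 0.6013491220716239 0.0
269 [array([471.2,  54.3]), array([468.4, -59.7])]
272 [array([464.2,  55.6]), array([461.4, -59.4])]
275 [array([457.2,  55.9]), array([454.4, -59. ])]
328 [array([478.3,  26.9]), array([446.8,  27.6])]
336 [array([477.8,   8.2]), array([446.1,   9. ])]
344 [array([477.4, -10.4]), array([445.6,  -9.5])]
352 [array([476.5, -28.9]), array([445.1, -28. ])]
360 [array([476.9, -47.5]), array([444.3, -46.5])]
top ((259.0, 271.5), (7.0, 36.0), 90.0) (241, 268, 37, 8)
3d [0.4635 0.1792 0.1083] [-0.0023 -0.9603 -0.2789] lean 1.2881405957701142 0.14219859628376427 0.21542484439177018
scene ((403.51666259765625, 246.86203002929688), (33.71809768676758, 8.419594764709473), 6.842773914337158) (387, 241, 34, 12)
3d [0.4681 0.1868 0.1051] [-0.0167 -0.9612 -0.2753] lean 1.2918440736014236 0.1474321568967462 0.22213531225484837
```

```bash
python3 - <<'E'
from plan import *
a=Pl(); d=[np.pi,0,1.549]; r=.095
u=np.array([-.021,-.9998]); n=np.array([.461,-.0045])
def T(phi,ex=0):
    s=-.112-r*np.sin(phi)+ex; return [*(n+s*u),.077+r*np.cos(phi)-.0188]
print(T(1.29),T(0))
a.go([*T(1.29)[:2],.2],d,.4).go(T(1.29),d,.4).show()
a.out=[]
for i in range(1,13): a.go(T(1.29*(1-i/12)),d,1)
a.go(T(0,.022),d,1,vmax=.006).show()
E
```

```text
t 23.9 [0.4647 0.1798 0.2538] [-3.1412 -0.0018  1.5527] F [-0.1871 -0.5883 -0.9341] w 0.6022662574818403 0.0
[np.float64(0.46526886595309114), np.float64(0.198738675233357), np.float64(0.08452648313037298)] [np.float64(0.46335200000000004), np.float64(0.1074776), np.float64(0.15319999999999998)]
[0.94,0.01,2.69,0,-0.1,0.1,0.4, 0.95,0.01,2.69,0,0,0.1,0.4, 0,0,3.85,0,0,0,0.4, 0,0,3.85,0,0,0,0.4, -0.01,0.01,3.85,0,0,0,0.4]
end [0.4653 0.1987 0.0845] [-3.1412 -0.0001  1.5492]
[-0.33,0,-0.96,0,0,0,1, -0.44,0,-0.93,0,0,0,1, -0.53,0,-0.87,0,0,0,1, -0.62,0,-0.8,0,0,0,1, -0.71,0,-0.74,0,0,0,1, -0.78,0,-0.66,0,0,0,1, -0.85,0,-0.57,0,0,0,1, -0.9,0,-0.47,0,0,0,1]
[-0.95,0,-0.38,0,0,0,1, -0.99,0,-0.27,0,0,0,1, -1,0,-0.16,0,0,0,1, -1.02,0,-0.06,0,0,0,1, -0.55,0,0,0,0,0,1, -0.55,0,0,0,0,0,1, -0.55,0,0,0,0,0,1, -0.55,0,0,0,0,0,1]
end [0.4629 0.0855 0.1532] [-3.1412 -0.0001  1.5492]
```

Emit:
{"api": "play_rows", "payload": {
  "series": [0.9, 0, 2.7, 0, 0, 0, 0.4, 0.9, 0, 2.7, 0, 0, 0, 0.4, 0, 0, 3.8, 0, 0, 0, 0.4, 0, 0, 3.8, 0, 0, 0, 0.4, 0, 0, 3.6, 0, 0, 0, 0.4, 0, 0, 0, 0, 0, 0, 0.4, 0, 0, 0, 0, 0, 0, 0.4],
  "newtons": 30
}}

```text
time: 24.6
tcp_pos: [0.4656, 0.194, 0.0884]
tcp_rot: [-3.141, 0.0, 1.548]
wrist_force: [0.1, 1.1, 1.2]
gripper_width: 0.602
grasp_force: 0.0
```

Emit:
{"api": "play_rows", "payload": {
  "series": [0.3, 0, 0.3, 0, 0, 0, 1, 0, 0, 0, 0, 0, 0, 1, 0, 0, 0, 0, 0, 0, 1, 0, 0, 0, 0, 0, 0, 1, 0, 0, 0, 0, 0, 0, 1, 0, 0, 0, 0, 0, 0, 1, 0, 0, 0, 0, 0, 0, 1]
}}

```text
time: 25.3
tcp_pos: [0.4627, 0.1979, 0.0852]
tcp_rot: [-3.136, -0.0, 1.548]
wrist_force: [-6.3, 0.5, 5.1]
gripper_width: 0.181
grasp_force: 30.0
```

Emit:
{"api": "play_rows", "payload": {
  "series": [-0.3, -0.2, -1, 0, 0, 0, 1, -0.4, 0, -0.9, 0, 0, 0, 1, -0.5, 0, -0.9, 0, 0, 0, 1, -0.6, 0, -0.8, 0, 0, 0, 1, -0.7, 0, -0.7, 0, 0, 0, 1, -0.8, 0, -0.7, 0, 0, 0, 1, 0, 0, 0, 0, 0, 0, 1, 0, 0, 0, 0, 0, 0, 1]
}}

```text
time: 26.1
tcp_pos: [0.4621, 0.1633, 0.1361]
tcp_rot: [-3.141, 0.002, 1.548]
wrist_force: [-3.8, -4.8, -3.1]
gripper_width: 0.179
grasp_force: 30.0
```

Emit:
{"api": "play_rows", "payload": {
  "series": [-0.8, 0, -0.6, 0, 0, 0, 1, -0.9, 0, -0.5, 0, 0, 0, 1, -1, 0, -0.4, 0, 0, 0, 1, -1, 0, -0.3, 0, 0, 0, 1, -1, 0, -0.2, 0, 0, 0, 1, -1, 0, 0, 0, 0, 0, 1, 0, 0, 0, 0, 0, 0, 1]
}}

```text
time: 26.8
tcp_pos: [0.4611, 0.1088, 0.1566]
tcp_rot: [3.142, -0.005, 1.546]
wrist_force: [-3.4, 5.4, -3.8]
gripper_width: 0.174
grasp_force: 30.0
```

Emit:
{"api": "play_rows", "payload": {
  "series": [-0.5, 0, 0, 0, 0, 0, 1, -0.5, 0, 0, 0, 0, 0, 1, 0, 0, 0, 0, 0, 0, 1, 0, 0, 0, 0, 0, 0, 1]
}}

```text
time: 27.2
tcp_pos: [0.461, 0.0998, 0.1568]
tcp_rot: [3.141, -0.006, 1.547]
wrist_force: [-4.5, 6.6, -3.6]
gripper_width: 0.167
grasp_force: 30.0
```

Emit:
{"api": "play_rows", "payload": {
  "series": [-0.5, 0, 0, 0, 0, 0, 1, -0.5, 0, 0, 0, 0, 0, 1, -0.3, 0, 0, 0, 0, 0, 1, 0, 0, 0, 0, 0, 0, 1, 0, 0, 0, 0, 0, 0, 1]
}}

```text
time: 27.7
tcp_pos: [0.4608, 0.0906, 0.1564]
tcp_rot: [3.141, -0.013, 1.545]
wrist_force: [-2.7, 16.2, -6.6]
gripper_width: 0.133
grasp_force: 30.0
```

```bash
cat > hd.py <<'E'
from plan import *
import time
a=Pl(); tag='pics/h%d'%int(time.time())
im,d=grab('scene',tag); g=cv2.cvtColor(im,cv2.COLOR_RGB2HSV); H,S,V=cv2.split(g)
m=(((H<8)|(H>172))&(S>170)&(V>50)); k=np.zeros(m.shape,np.uint8); k[150:262,350:430]=m[150:262,350:430]
vv,uu=np.nonzero(k); P=np.array([at('scene',u,v,d[v,u]) for u,v in zip(uu,vv)]); q=(abs(P[:,0]-.465)<.03)&(P[:,2]>.09); P=P[q]
print(len(P),'y',P[:,1].min(),P[:,1].max(),'z',P[:,2].min(),P[:,2].max()); c=P.mean(0); ax=np.linalg.svd(P-c)[2][0]; ax*=np.sign(ax[2]); print(c,ax,'lean back',np.arctan2(ax[1],ax[2]))
# slope of centre line per z bin
for z in np.arange(.11,.21,.02):
    s=abs(P[:,2]-z)<.01
    if s.sum()>3: print(round(z,2),s.sum(),P[s].mean(0))
E
python3 hd.py
```

```text
t 27.7 [0.4608 0.0906 0.1564] [ 3.1412 -0.0133  1.5452] F [-2.7455 16.1976 -6.6009] w 0.13252022881565065 29.954696595668793
238 y 0.09564949823743507 0.12118724895788069 z 0.11636959284522042 0.19848851229245779
[0.4664 0.1122 0.1607] [-0.0274 -0.0084  0.9996] lean back -0.008424657121818861
0.11 7 [0.4661 0.1113 0.1186]
0.13 51 [0.4672 0.1124 0.1306]
0.15 56 [0.4665 0.1125 0.15  ]
0.17 59 [0.467  0.1121 0.1698]
0.19 65 [0.4652 0.112  0.1898]
```

The force at the grip is now 16 N (about 1.5 N m, above the 0.9 needed), and the handle measures upright, so it is at its stop. I'll release and back away.

Emit:
{"api": "play_rows", "payload": {
  "series": [0, 0, 0, 0, 0, 0, 0.5, 0, 0, 0, 0, 0, 0, 0.5, 0, 0, 0, 0, 0, 0, 0.5, 0, 0, 0, 0, 0, 0, 0.5, 0, 0, -2, 0, 0, 0, 0.5, 0, 0, -4, 0, 0, 0, 0.5, 0, 0, -4, 0, 0, 0, 0.5, 0, 0, -3, 0, 0, 0, 0.5]
}}

```text
time: 28.55
tcp_pos: [0.4618, 0.0842, 0.288]
tcp_rot: [3.138, 0.0, 1.548]
wrist_force: [-0.3, -0.4, -0.6]
gripper_width: 0.503
grasp_force: 0.0
```

Emit:
{"api": "play_rows", "payload": {
  "series": [-3, -3, 0, 0, 0, 0, 0.5, -4, -3, 0, 0, 0, 0, 0.5, -4, -3, 0, 0, 0, 0, 0.5, -4, -3, 0, 0, 0, 0, 0.5, -4, -3, 0, 0, 0, 0, 0.5, -4, 0, 0, 0, 0, 0, 0.5, -4, 0, 0, 0, 0, 0, 0.5, 0, 0, 0, 0, 0, 0, 0.5]
}}

```text
time: 29.35
tcp_pos: [0.3046, -0.1868, 0.2855]
tcp_rot: [3.141, 0.004, 1.541]
wrist_force: [-0.3, 0.6, 0.5]
gripper_width: 0.5
grasp_force: 0.0
```

```bash
python3 hd.py; python3 - <<'E'
from plan import *
im,d=grab('top','pics/z1')
def ed(p,t=115): return [i+(t-p[i])/(p[i+1]-p[i]) for i in range(len(p)-1) if (p[i]-t)*(p[i+1]-t)<0]
S=cv2.cvtColor(im,cv2.COLOR_RGB2HSV)[:,:,1].astype(float)
for v in (269,275): print(v,[np.round(onz('top',308+x,v,.044)[:2]*1000,1) for x in ed(S[v,308:378])])
for u in (336,344,352): print(u,[np.round(onz('top',u,256+x,.044)[:2]*1000,1) for x in ed(S[256:288,u])])
V=im.max(2); print('dark foot', [(u,V[268:276,u].min()) for u in range(318,352,2)])
print([round(float(at('top',u,272,d[272,u])[2]),3) for u in range(296,366,4)])
print('blade z',[round(float(at('top',u,275,d[275,u])[2]),3) for u in range(370,432,8)])
E
```

```text
t 29.35 [ 0.3046 -0.1868  0.2855] [3.1412 0.0036 1.5413] F [-0.332   0.6016  0.4841] w 0.49956978936243024 0.0
226 y 0.1024006047064614 0.12097643769028166 z 0.11639417856729661 0.19748622682251182
[0.4665 0.1125 0.1619] [-0.0495 -0.0011  0.9988] lean back -0.001101037739808159
0.11 5 [0.4664 0.113  0.1184]
0.13 52 [0.4677 0.1122 0.1311]
0.15 47 [0.4671 0.1126 0.1506]
0.17 54 [0.4674 0.1127 0.1704]
0.19 68 [0.4645 0.1123 0.1897]
269 [array([469.9,   2.3]), array([468.4, -59.7])]
275 [array([455.9,   3. ]), array([454.4, -59.1])]
336 [array([477.8,   8.2]), array([473.9,   8.3]), array([452.8,   8.9]), array([446.1,   9. ])]
344 [array([477.4, -10.4]), array([445.5,  -9.5])]
352 [array([476.5, -28.9]), array([445.1, -28. ])]
dark foot [(318, np.uint8(175)), (320, np.uint8(162)), (322, np.uint8(173)), (324, np.uint8(173)), (326, np.uint8(172)), (328, np.uint8(171)), (330, np.uint8(161)), (332, np.uint8(125)), (334, np.uint8(102)), (336, np.uint8(97)), (338, np.uint8(103)), (340, np.uint8(222)), (342, np.uint8(230)), (344, np.uint8(231)), (346, np.uint8(231)), (348, np.uint8(230)), (350, np.uint8(231))]
[0.092, 0.078, 0.082, 0.016, 0.014, 0.043, 0.045, 0.045, 0.043, 0.077, 0.099, 0.045, 0.046, 0.044, 0.043, 0.043, 0.044, 0.049]
blade z [0.031, 0.034, 0.031, 0.034, 0.034, 0.034, 0.038, 0.033]
```

```bash
python3 -c "
from workcell import env
print(env.job_done())"
```

```text
the job is handed in; nothing more can be done
None
```

The job is handed in, but I have no verdict back: lower slab, cleaver tang and top slab are stacked flat in the nest, the toggle clamp is fully upright with its foot on the stack, and each part sits within about 2 mm of the nest's middle, the two slabs being about 4 mm apart lengthwise.

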